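Photograph the razor-handle models

TASK

Lay every razor-handle model flat and wholly on the grey shooting board, side by side and parallel to the board's white dashed lines, and pan and tilt the desk camera by its tab until its lens points straight at the white dot in the centre of the board. When all that is done, turn the remote's inner focus knob until its pointer points at the white index mark without disturbing the outer zoom ring, and then press the shutter button. Leave everything else on the desk where it is.

Things in the scene. Friction and masses are not known exactly. Their poses are not given: they have to be found in the camera images.
- handle_a_mid (a point): one of three or four razor-handle models (absent ones give None): matt black bar (barrel 104 mm long), about 116 mm overall with a small T head (30 mm wide across y, 12 mm long) at its +x end; 18-20 mm wide and 20 mm high, about 35 g, lies stably on its flat belly. The point is the middle of the bar, 9 mm above its underside (so 9 mm above whatever it lies on); x runs along the bar, z is up
- handle_b_mid (a point): one of three or four razor-handle models (absent ones give None): matt black bar (waisted, 98 mm long grip), about 116 mm overall with a small T head (30 mm wide across y, 12 mm long) at its +x end; 18-20 mm wide and 20 mm high, about 35 g, lies stably on its flat belly. The point is the middle of the bar, 9 mm above its underside (so 9 mm above whatever it lies on); x runs along the bar, z is up
- handle_c_mid (a point): one of three or four razor-handle models (absent ones give None): matt black bar (tapering, 110 mm long), about 116 mm overall with a small T head (30 mm wide across y, 12 mm long) at its +x end; 18-20 mm wide and 20 mm high, about 35 g, lies stably on its flat belly. The point is the middle of the bar, 9 mm above its underside (so 9 mm above whatever it lies on); x runs along the bar, z is up
- handle_d_mid (a point): one of three or four razor-handle models (absent ones give None): matt black bar (bellied, 106 mm long), about 116 mm overall with a small T head (30 mm wide across y, 12 mm long) at its +x end; 18-20 mm wide and 20 mm high, about 35 g, lies stably on its flat belly. The point is the middle of the bar, 9 mm above its underside (so 9 mm above whatever it lies on); x runs along the bar, z is up
- board_centre (a point): centre of the top face of the flat grey shooting board, fixed to the desk (a small white dot marks it). Board 180 mm along its x, 230 mm along its y, 4 mm thick, top face 4 mm above the desk, with thin white dashed lines that run along x, 48 mm apart
- camera_eye (a point): desk camera on a fixed stand (round foot 55 mm radius): this point lies on the pan axis (vertical), on the tilt axis (this frame's y) and on the lens axis, 150 mm above the desk, in the middle of the black camera body (58 x 62 x 44 mm). The lens looks along this frame's -x and its front is 64 mm from the point. The frame turns with pan and tilt; its z runs up through the tab
- camera_tab (a point): grip point of the camera's aluminium tab, 85 mm from camera_eye along that frame's +z. The tab stands on top of the camera, 12 mm thick (along the camera's y), 26 mm wide (along x), reaching from 51 to 106 mm out from the eye on a thinner 14 mm neck. Pinched across its 12 mm, it may pivot between the fingers as the camera tilts; same axes as camera_eye
- pan (a joint): pan angle (rad) about the vertical, positive anticlockwise seen from above, -1.6 to 1.6; stiff, 0.1 N m of friction, stays where left
- tilt (a joint): tilt angle (rad): 0 lens level, positive lens down (the tab then leans forward, towards the lens side), -0.3 to 1.1; stiff, 0.2 N m of friction, stays where left
- focus_grip (a point): focus knob: the INNER, upper one of the two concentric knobs on the black remote (160 x 100 x 22 mm, fixed to the desk). An upright aluminium bar 34 mm long (this frame's x), 12 mm thick (y), 36 mm tall, its top 76.5 mm above the desk, on a round foot of 18 mm radius. The point is on the axis, 65.5 mm above the desk, at the height to grip; +x is the pointer end, with a black line. Turns easily (0.03 N m)
- focus (a joint): angle of the focus knob (rad), positive anticlockwise from above; 0 when its pointer points at the white index mark on the remote; range -0.6 to 2.8, starts positive
- index_mark (a point): the white index tick on the top of the remote, 47.5 mm from the knobs' axis, 22.5 mm above the desk; this frame's x is the remote's long axis and points from the knobs to the tick
- zoom_mark (a point): white mark on the zoom ring: the OUTER, lower knob, 36 mm radius, its top 35.5 mm above the desk, around and below the focus knob, 33 mm from the axis. Turns very easily if touched; must stay as it is
- shutter_top (a point): top of the grey round shutter button (11 mm radius) at the other end of the remote, 84 mm from the knobs' axis; pressed straight down
- shutter (a joint): shutter button travel (m): 0 up, 0.006 fully down (about 4 N), springs back
- stylus: bystander: black drawing pen 142 mm long, tapering to a grey tip, no T head; origin at the centre of its underside
- notes: bystander: pink stack of sticky notes 76 x 76 x 14 mm; origin at the centre of its underside
- eraser: bystander: eraser 45 x 20 x 12 mm; origin at the centre of its underside
- bit_holder: bystander: small steel bit holder 36 x 17 x 17 mm; origin at the centre of its underside
- phone: bystander: phone 150 x 72 x 9 mm lying flat; origin at the centre of its underside
- tape: bystander: tape roll, 34 mm radius, 20 mm high; origin at the centre of its underside
- pen_cup: bystander: white cup 36 mm radius, 95 mm high; origin at the centre of its underside
Mind the look-alikes: they are no part of the job. What is shaped like the part that bears handle_a_mid but orange or pink is not meant.

How it is judged:
By the outcome, as a careful person would: the job done as asked, in the order asked, and still so for the second after the job is handed in, with the robot touching nothing.
Of handle_a, handle_b, handle_c, handle_d only 3 to 4 are there at a start; the rules pass over those that are not, and their reading is None.
At some moment in a run one of handle_a, handle_b, handle_c, handle_d may be knocked a few centimetres aside while the robot is not near it.
Once in a run the grip may slacken for a moment while it holds something.
It also fails if it takes over 210 s, if anything falls off the work surface, if the arm or the gripper's body presses on something with over 40 N, if the wrist force passes 120 N, or if a joint passes its speed limit or range.

ROBOT

A 6-joint arm with a two-finger parallel gripper is mounted at the origin on the work surface. World frame = base frame: x ahead of the robot, y to its left, z up, the work surface at z = 0. Lengths are in m, angles in degrees, forces in N, time in s.
With the tool pointing down it reaches from about 0.375 to 0.9 m from the base axis. Payload 3.1 kg.
Tool frame: the origin (TCP) lies at the very end of the fingers, on their centre line; the grasp point (between the pads) lies 19 mm behind it (bot.hold_point_z is the z of the grasp point in the tool frame, in m); z points along the fingers, y is the line along which they close (so a half turn about z gives the same grasp; the last joint's range is limited). The gripper opens to 87 mm and grips with 3 to 60 N. Pads are 19 mm wide; open, the fingers measure 117 mm over their backs; the gripper's body (75 mm by 190 mm) begins 51 mm behind the grasp point.
Start: joints at [-87.519, 30.224, 82.088, -0, 67.689, -10.227], TCP at [0.138, -0.61, 0.2] pointing down, gripper open.
Joint ranges: [-176.69, 176.69], [-43.24, 126.21], [12.49, 139.97], [-82, 262], [0, 151.66], [-163.58, 163.58]. Speed limits (degrees/s): [159.86, 159.86, 180, 180, 180, 180].

INTERFACE

Orientations are given as a 3x3 rotation matrix whose columns are the frame's x, y, z axes.
In Python, from rig import bot, capture, camera_model gives the robot as it stands.
- The arm moves only by the tool apply_moves, never from a script. Its argument "plan" is text: rows parted by semicolons, each of 6 numbers parted by spaces: the shift along the tool's x, y, z in units of 0.05 m (1.0 is 0.05 m), then the turn, a rotation vector about the tool's x, y, z in units of 360 degrees (1.0 is 360 degrees). In form: dx dy dz ax ay az; .... A call has 1 to 10 rows; each row shifts and turns the commanded pose from where the row before left it, along the tool's axes as they then stand; what a row does not reach is not made up. A row lasts 1/12 s, in which the tool goes at most 41.7 mm and 7.16 degrees, less where a joint would pass 70% of its speed; a pose out of reach is approached as far as the arm can. A call with a number of a shift or a turn outside -1 to 1 is refused whole. A call with a gripper value outside its range is refused whole. "gripper" is the gripper command: -1 is shut, 1 is fully open, values between are in proportion, set as the call begins (left out, the last holds). The fingers move at their own pace and stop on an object; the grip force is fixed at half the most. Time passes only in rows, so rows that do not move let the fingers close. It gives the time, the measured TCP pose, the force, the opening and the grip force at its end, in the units of the state.
- bot.read_state(): the state, without advancing time (a new reading comes with each control period).
- capture(name): name is "scene" or "top" or "wrist"; returns the picture (480x640x3 uint8, red, green, blue); there is no depth.
- camera_model(name): a dict with "vertical_fov" (degrees; the focal length in pixels is half the picture's height over the tangent of half this angle, whatever the lens; pixels are square), "cx", "cy" (the principal point, pixels), "dist" ([k1, k2, p1, p2, k3] as OpenCV has them; the pictures are not rectified), "position" and "rotation" of the camera in the world; the wrist camera has in their place "hand_eye" (4x4, takes a point from camera to tool coordinates, whose origin is the TCP and whose axes are the flange's). Camera axes: x right, y down, z forward; pixel columns grow to the right and rows downward; lengths in m; the calibration is good to about 2 mm. A picture is of the moment at which its call begins: read the wrist's pose just before it. camera_model takes no time and is no camera call.
- bot.hand_in(): hands the job in; it is judged then, once.
The state is a dict: "time_s": time; "joint_positions": joint angles; "qvel": joint speeds; "tau": joint torques, N m; "position": TCP position; "tcp_rot": TCP orientation; "force": force on the tool from outside, world axes, zero at the start; "moment": the same for the moment, N m; "opening": opening from 0.0 (shut) to 1.0 (fully open); "grasp_force": force on a finger pad.
Only numpy, scipy, OpenCV 4.12 (cv2) and the standard library are available. Lean on these libraries where they do the work, as an engineer would, in place of code of your own. Each camera call takes 0.05 s, during which the arm holds its last target. There are 200 camera calls.

## Working session

There is one attempt and no reset: what is moved stays moved. The work goes in short steps, Python scripts to look and compute and a tool call to move; the robot and the scene stay as the last step left them, time stands still between calls to the robot, and variables do not carry over. Pictures are saved under pics/ and viewed, at most 14 in all, crops included, and the job is handed in when it is done.

Besides the shell and the picture viewer there is one more tool, called by a JSON object that holds its "fn" and its "kwargs", one argument or row to a line. apply_moves: Moves the arm, as the interface text tells. Its arguments: {"type":"object","properties":{"plan":{"type":"string"},"gripper":{"type":"number"}},"required":["plan"]}

```bash
mkdir -p pics; ls; python3 - <<'E'
from rig import bot, capture, camera_model
import cv2,numpy as np
for n in ("scene","top"):
    cv2.imwrite(f"pics/{n}0.png",cv2.cvtColor(capture(n),cv2.COLOR_RGB2BGR))
    print(n,camera_model(n))
print(camera_model("wrist")); print(bot.read_state()["tcp_rot"],bot.hold_point_z)
E
```

```text
pics
scene {'vertical_fov': 46.47778814269141, 'cx': 320.7746714757403, 'cy': 237.23882249656006, 'dist': array([-0.17061558,  0.        ,  0.        ,  0.        ,  0.        ]), 'position': array([1.00125096, 1.00073616, 0.81500777]), 'rotation': array([[-0.87670618,  0.26047463, -0.40439986],
       [ 0.48101074,  0.46796339, -0.74137638],
       [-0.00386541, -0.84448993, -0.53555749]])}
top {'vertical_fov': 54.54203199632288, 'cx': 321.8653969356547, 'cy': 242.30473475356476, 'dist': array([0.03183182, 0.        , 0.        , 0.        , 0.        ]), 'position': array([0.33094632, 0.11984561, 1.22408803]), 'rotation': array([[ 0.01705187, -0.98833538,  0.1513354 ],
       [-0.99922229, -0.0222268 , -0.03256954],
       [ 0.03555333, -0.15066233, -0.98794576]])}
{'vertical_fov': 70.07344175251936, 'cx': 320.3939433836818, 'cy': 234.45353598505952, 'dist': array([-0.02559895,  0.        ,  0.        ,  0.        ,  0.        ]), 'hand_eye': array([[-7.45789786e-04, -9.58935758e-01, -2.83622381e-01,
         7.78810802e-02],
       [ 9.99999096e-01, -3.97810723e-04, -1.28450436e-03,
        -1.06261904e-03],
       [ 1.11892914e-03, -2.83623082e-01,  9.58935188e-01,
        -1.85252257e-01],
       [ 0.00000000e+00,  0.00000000e+00,  0.00000000e+00,
         1.00000000e+00]])}
[[ 9.75494668e-01  2.20023049e-01 -9.93508037e-05]
 [ 2.20022823e-01 -9.75492792e-01  1.94168417e-03]
 [ 3.30299278e-04 -1.91596200e-03 -9.99998110e-01]] -0.0187
```

View pics/top0.png

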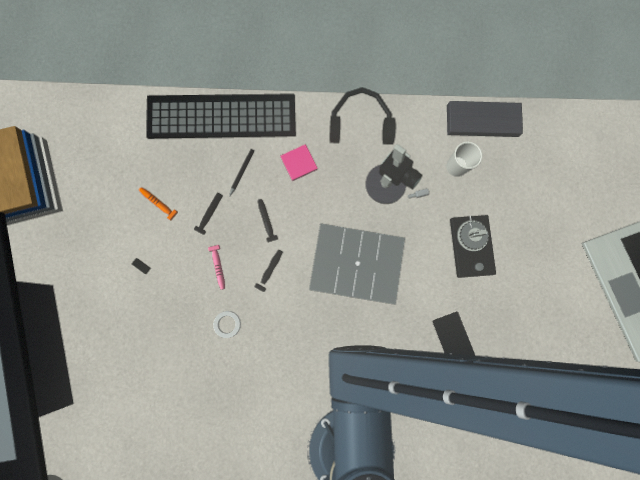

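View pics/scene0.png

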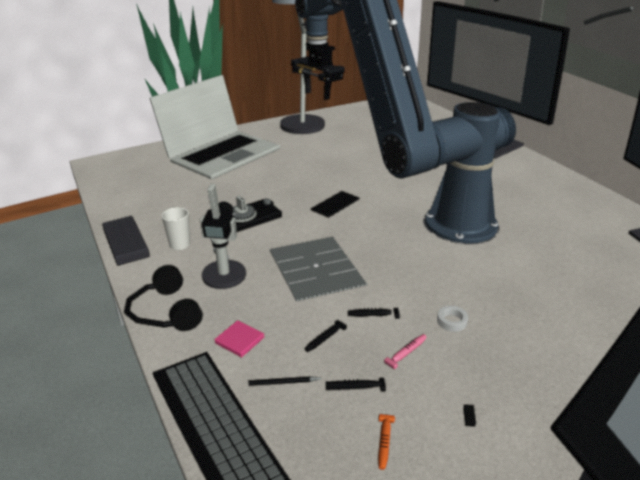

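Black bars with T head: (209,213), (267,220), (269,270) — the handles. Look-alikes: orange (158,203), pink (217,268), stylus without a T head (242,172), eraser (141,266). I'll check this in a close crop.

```bash
cat > h.py <<'E'
from rig import bot, capture, camera_model
import cv2,numpy as np
from scipy.spatial.transform import Rotation as R
def cam(n):
    m=camera_model(n); f=240/np.tan(np.radians(m["vertical_fov"]/2))
    K=np.array([[f,0,m["cx"]],[0,f,m["cy"]],[0,0,1.]])
    if n=="wrist":
        s=bot.read_state(); H=m["hand_eye"]; T=np.array(s["tcp_rot"])
        return K,m["dist"],T@H[:3,:3],T@H[:3,3]+np.array(s["position"])
    return K,m["dist"],m["rotation"],m["position"]
def ray(C,uv):
    K,d,Rm,p=C; q=cv2.undistortPoints(np.array(uv,float).reshape(-1,1,2),K,d).reshape(-1,2)
    return np.c_[q,np.ones(len(q))]@Rm.T
def plane(C,uv,z):
    r=ray(C,uv); return C[3]+r*((z-C[3][2])/r[:,2])[:,None]
def proj(C,P):
    K,d,Rm,p=C; return cv2.projectPoints((np.atleast_2d(P)-p)@Rm,np.zeros(3),np.zeros(3),K,d)[0].reshape(-1,2)
def save(n,name,box=None,s=1):
    C=cam(n); im=cv2.cvtColor(capture(n),cv2.COLOR_RGB2BGR)
    if box: x0,y0,x1,y1=box; im=im[y0:y1,x0:x1]
    if s!=1: im=cv2.resize(im,None,fx=s,fy=s,interpolation=cv2.INTER_CUBIC)
    cv2.imwrite(f"pics/{name}.png",im); return C
def st():
    s=bot.read_state(); print("t",s["time_s"],"p",np.round(s["position"],4),"yaw x",np.degrees(np.arctan2(s["tcp_rot"][1][0],s["tcp_rot"][0][0])).round(2),"F",np.round(s["force"],1),"op",s["opening"],"g",s["grasp_force"]);return s
E
python3 - <<'E'
from h import *
im=cv2.imread("pics/top0.png")[135:325,185:505]
cv2.imwrite("pics/top0c.png",cv2.resize(im,None,fx=2.5,fy=2.5,interpolation=cv2.INTER_CUBIC))
E
```

```text
(no output)
```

View pics/top0c.png

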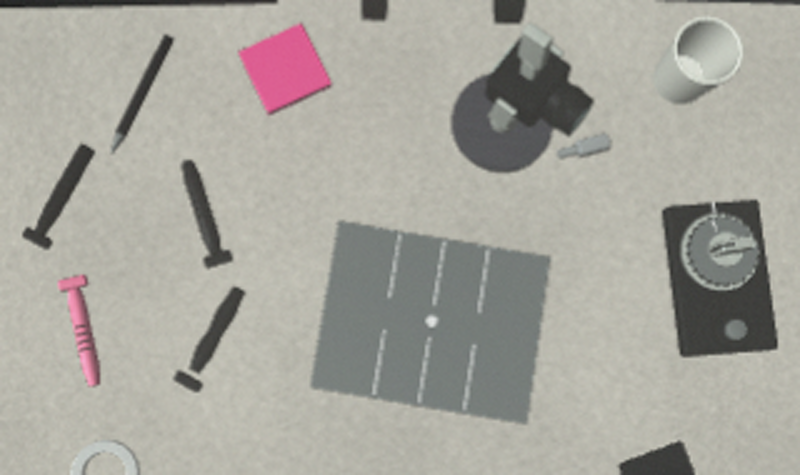

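```bash
python3 - <<'E'
from h import *
C=cam("top"); f=lambda uv,z: plane(C,np.array(uv)/2.5+[185-.3,135-.3],z)
for n,h,t in (("H1",(38,238),(86,149)),("H2",(217,259),(188,163)),("H3",(187,380),(238,291))):
    a,b=f([h,t],0.014); print(n,a[:2].round(4),b[:2].round(4),"mid",((a+b)/2)[:2].round(4),"yaw",np.degrees(np.arctan2(*(a-b)[1::-1])).round(1),np.linalg.norm(a-b).round(4))
b=f([(338,221),(550,256),(527,423),(312,388),(432,321)],.004); print(b.round(4))
print("board x yaw",[np.degrees(np.arctan2(*(b[i]-b[j])[1::-1])).round(2) for i,j in((0,3),(1,2))])
l=f([(399,233),(375,393),(487,250),(465,408),(444,241),(420,401)],.004);print([np.degrees(np.arctan2(*(l[i]-l[i+1])[1::-1])).round(2) for i in(0,2,4)])
print("foot",f([(501,123)],.01),"tab?",f([(530,35)],.24),"body",f([(529,88)],.16))
print("remote corners",f([(664,208),(758,200),(777,348),(683,356)],.022).round(4))
print("focus",f([(722,251)],.036),"idx",f([(714,207)],.0225),"shutter",f([(735,329)],.028))
E
```

```text
H1 [0.5419 0.3991] [0.6387 0.3542] mid [0.5903 0.3767] yaw 155.1 0.1067
H2 [0.524  0.2123] [0.6264 0.2463] mid [0.5752 0.2293] yaw -161.6 0.1079
H3 [0.3969 0.2389] [0.4906 0.1893] mid [0.4437 0.2141] yaw 152.1 0.106
[[ 0.5696  0.0858  0.004 ]
 [ 0.5369 -0.1415  0.004 ]
 [ 0.3595 -0.1155  0.004 ]
 [ 0.3915  0.1097  0.004 ]
 [ 0.4644 -0.0155  0.004 ]]
board x yaw [np.float64(-7.68), np.float64(-8.34)]
[np.float64(-7.84), np.float64(-7.94), np.float64(-8.19)]
foot [[ 0.68034854 -0.08835288  0.01      ]] tab? [[ 0.69518049 -0.07488738  0.24      ]] body [[ 0.67220826 -0.08947146  0.16      ]]
remote corners [[ 0.5883 -0.2597  0.022 ]
 [ 0.5993 -0.3605  0.022 ]
 [ 0.4419 -0.3745  0.022 ]
 [ 0.4314 -0.2757  0.022 ]]
focus [[ 0.54087384 -0.31507583  0.036     ]] idx [[ 0.5905013  -0.31297798  0.0225    ]] shutter [[ 0.46019855 -0.3289044   0.028     ]]
```

{"fn": "apply_moves", "kwargs": {
  "plan": ".56 -.49 -.17 0 0 0;.56 -.49 -.17 0 0 0;.56 -.49 -.17 0 0 0;.56 -.49 -.17 0 0 0;.56 -.49 -.17 0 0 0;.56 -.49 -.17 0 0 0;.56 -.49 -.17 0 0 0;.56 -.49 -.17 0 0 0;.56 -.49 -.17 0 0 0;.56 -.49 -.17 0 0 0",
  "gripper": 1
}}

```text
time_s: 0.93
position: [0.3573, -0.3071, 0.2847]
tcp_rot: [[0.976, 0.22, -0.0], [0.22, -0.976, 0.001], [-0.0, -0.001, -1.0]]
force: [0.9, -0.7, -0.6]
opening: 0.999
grasp_force: 0.0
```

{"fn": "apply_moves", "kwargs": {
  "plan": "0 0 0 0 0 .0176;0 0 0 0 0 .0177;.23 -.78 0 0 0 0;.23 -.78 0 0 0 0;.23 -.78 0 0 0 0;.23 -.78 0 0 0 0;.23 -.78 0 0 0 0;.23 -.78 0 0 0 0;.23 -.78 0 0 0 0;.23 -.78 0 0 0 0"
}}

```text
time_s: 1.77
position: [0.4486, 0.005, 0.2844]
tcp_rot: [[1.0, -0.0, -0.0], [-0.0, -1.0, 0.0], [-0.0, -0.0, -1.0]]
force: [1.1, -0.2, -0.9]
opening: 1.0
grasp_force: 0.0
```

{"fn": "apply_moves", "kwargs": {
  "plan": "0 -.8 0 0 0 0;0 -.8 0 0 0 0;0 -.8 0 0 0 0;0 -.8 0 0 0 0;0 -.4 0 0 0 0;0 0 0 0 0 0;0 0 0 0 0 0"
}}

```text
time_s: 2.35
position: [0.4481, 0.1836, 0.2841]
tcp_rot: [[1.0, 0.003, -0.001], [0.003, -1.0, -0.001], [-0.001, 0.001, -1.0]]
force: [-0.8, -0.8, 0.2]
opening: 1.001
grasp_force: 0.0
```

```bash
python3 - <<'E'
from h import *
st(); save("wrist","w1")
E
```

```text
t 2.35 p [0.4481 0.1836 0.2841] yaw x 0.17 F [-0.8 -0.8  0.2] op 1.0007320773604669 g 0.0
```

View pics/w1.png

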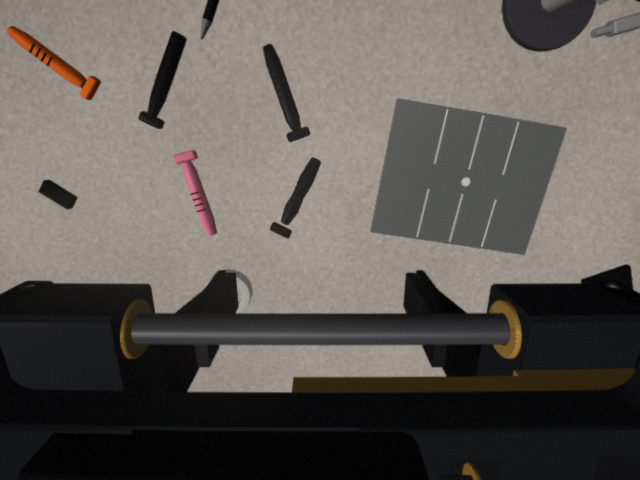

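Wrist view: handles at H1 head (150,121)/tail (178,35), H2 (298,134)/(269,46), H3 (281,230)/(316,161); dot (466,182). Pink and orange clearly distinct; three black handles.

```bash
python3 - <<'E'
from h import *
C=cam("wrist")
for n,h,t in (("H1",(150,121),(178,35)),("H2",(298,134),(269,46)),("H3",(281,230),(316,161))):
    a,b=plane(C,[h,t],0.012); d=(a-b)/np.linalg.norm(a-b); m=(a+b)/2
    print(n,a[:2].round(4),b[:2].round(4),"mid",m[:2].round(4),"yaw",np.degrees(np.arctan2(d[1],d[0])).round(1),np.linalg.norm(a-b).round(4))
b=plane(C,[(398,98),(566,128),(525,254),(371,231),(466,182)],.004);print(b.round(4))
print("yaw",[np.degrees(np.arctan2(*(b[i]-b[j])[1::-1])).round(2) for i,j in((0,3),(1,2))],b[:4].mean(0))
l=plane(C,[(446,110),(418,236),(482,117),(451,242),(518,122),(483,246)],.004);print([np.degrees(np.arctan2(*(l[i]-l[i+1])[1::-1])).round(2) for i in(0,2,4)])
E
```

```text
H1 [0.5416 0.402 ] [0.6403 0.3552] mid [0.5909 0.3786] yaw 154.6 0.1092
H2 [0.5249 0.2127] [0.6274 0.246 ] mid [0.5762 0.2294] yaw -162.0 0.1078
H3 [0.3967 0.2386] [0.4908 0.1897] mid [0.4437 0.2142] yaw 152.5 0.106
[[ 0.5693  0.0851  0.004 ]
 [ 0.5343 -0.1397  0.004 ]
 [ 0.3583 -0.1141  0.004 ]
 [ 0.393   0.1123  0.004 ]
 [ 0.4625 -0.0146  0.004 ]]
yaw [np.float64(-8.78), np.float64(-8.26)] [ 0.46371274 -0.01408698  0.004     ]
[np.float64(-7.66), np.float64(-7.51), np.float64(-7.89)]
```

{"fn": "apply_moves", "kwargs": {
  "plan": "-.09 -.61 0 0 0 0;0 0 .6 0 0 .0155;0 0 .6 0 0 .0155;0 0 .6 0 0 .0155;0 0 .6 0 0 .0155;0 0 .6 0 0 .0155;0 0 .6 0 0 0;0 0 .6 0 0 0;0 0 .4 0 0 0;0 0 0 0 0 0",
  "gripper": 0.2
}}

```text
time_s: 3.23
position: [0.4417, 0.2109, 0.0511]
tcp_rot: [[0.882, -0.47, -0.008], [-0.47, -0.882, -0.002], [-0.006, 0.006, -1.0]]
force: [-0.6, -1.4, 0.5]
opening: 0.599
grasp_force: 0.0
```

```bash
python3 - <<'E'
from h import *
st(); save("wrist","w2")
C=cam("wrist"); print(proj(C,[[.3967,.2386,.012],[.4908,.1897,.012]]))
E
```

```text
t 3.2333 p [0.4417 0.2109 0.0511] yaw x -28.06 F [-0.6 -1.4  0.5] op 0.5992711620922172 g 0.0
[[318.76192305 316.35077801]
 [316.76681366 172.33819502]]
```

View pics/w2.png

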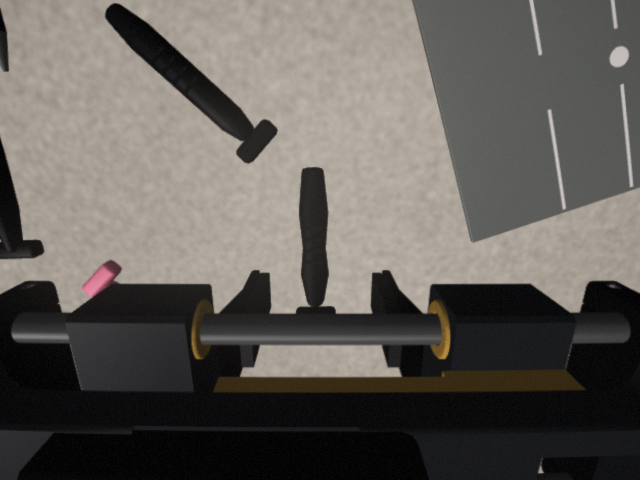

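Handle H3 sits centred between the fingers (bar at column 314, gripper centre about 318) and aligned. Descend and grip.

{"fn": "apply_moves", "kwargs": {
  "plan": "0 -.07 .3 0 0 0;0 0 .3 0 0 0;0 0 .28 0 0 0;0 0 0 0 0 0;0 0 0 0 0 0"
}}

```text
time_s: 3.7
position: [0.4468, 0.216, 0.0116]
tcp_rot: [[0.883, -0.469, 0.001], [-0.469, -0.883, 0.0], [0.001, -0.001, -1.0]]
force: [0.0, 0.4, 0.4]
opening: 0.602
grasp_force: 0.0
```

{"fn": "apply_moves", "kwargs": {
  "plan": "0 0 0 0 0 0;0 0 0 0 0 0;0 0 0 0 0 0;0 0 0 0 0 0;0 0 0 0 0 0;0 0 0 0 0 0",
  "gripper": -1
}}

```text
time_s: 4.2
position: [0.446, 0.2166, 0.0108]
tcp_rot: [[0.884, -0.468, 0.0], [-0.468, -0.884, 0.0], [0.0, -0.0, -1.0]]
force: [0.1, -0.2, -0.5]
opening: 0.23
grasp_force: 0.0
```

{"fn": "apply_moves", "kwargs": {
  "plan": "0 0 0 0 0 0;0 0 0 0 0 0;-.03 0 .07 0 0 0;0 0 .06 0 0 0;0 0 0 0 0 0;0 0 0 0 0 0",
  "gripper": 0.0
}}

```text
time_s: 4.7
position: [0.4442, 0.2172, 0.0037]
tcp_rot: [[0.884, -0.468, -0.001], [-0.468, -0.884, -0.0], [-0.001, 0.001, -1.0]]
force: [0.7, 0.4, -0.3]
opening: 0.489
grasp_force: 0.0
```

{"fn": "apply_moves", "kwargs": {
  "plan": "0 0 0 0 0 0;0 0 0 0 0 0;0 0 0 0 0 0;0 0 0 0 0 0;0 0 0 0 0 0;0 0 0 0 0 0;0 0 0 0 0 0;0 0 0 0 0 0;0 0 0 0 0 0",
  "gripper": -1
}}

```text
time_s: 5.45
position: [0.4446, 0.2172, 0.0041]
tcp_rot: [[0.884, -0.468, 0.0], [-0.468, -0.884, 0.0], [0.0, -0.0, -1.0]]
force: [0.2, -0.2, -0.3]
opening: 0.013
grasp_force: 0.0
```

Nothing in the grip: it was missed or knocked aside. Raise and look.

{"fn": "apply_moves", "kwargs": {
  "plan": "0 0 0 0 0 0;0 0 0 0 0 0;0 0 0 0 0 0;0 0 -.7 0 0 0;0 0 -.8 0 0 0;0 0 -.8 0 0 0;0 0 -.8 0 0 0;0 0 -.5 0 0 0;0 0 0 0 0 0;0 0 0 0 0 0",
  "gripper": 0.2
}}

```text
time_s: 6.28
position: [0.4454, 0.2175, 0.1856]
tcp_rot: [[0.884, -0.468, 0.004], [-0.468, -0.884, 0.001], [0.003, -0.003, -1.0]]
force: [0.2, 0.1, -0.9]
opening: 0.584
grasp_force: 0.0
```

```bash
python3 - <<'E'
from h import *
st(); save("wrist","w3")
E
```

```text
t 6.2833 p [0.4454 0.2175 0.1856] yaw x -27.9 F [ 0.2  0.1 -0.9] op 0.5840516898848817 g 0.0
```

View pics/w3.png

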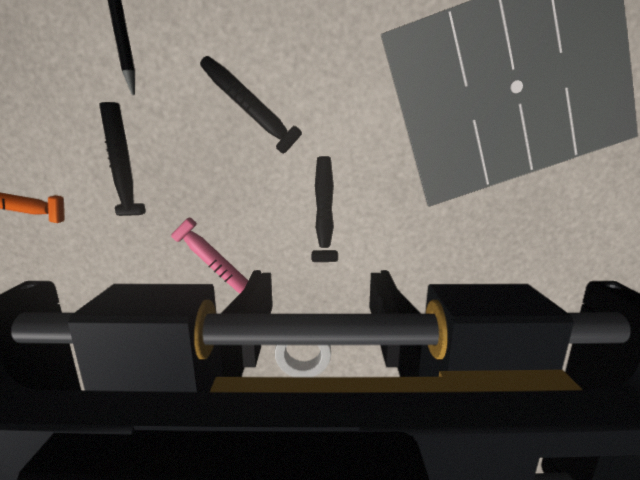

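H3 now: head (324,256), tail (324,158), between the finger lines but perhaps displaced along.

```bash
python3 - <<'E'
from h import *
C=cam("wrist");a,b=plane(C,[(324,256),(324,158)],.012);print(a,b,(a+b)/2,np.linalg.norm(a-b),np.degrees(np.arctan2(*(a-b)[1::-1])))
p=proj(C,[[.4446,.2172,0.0],[.4446,.2172,0.03]]);print(p)
T=cam("top");save("top","top1",(255,245,285,295),10);print(proj(T,[a,b]))
E
```

```text
[0.39531834 0.23974962 0.012     ] [0.48951844 0.19013848 0.012     ] [0.44241839 0.21494405 0.012     ] 0.1064655972267683 152.2261570107843
[[321.15544657 205.88938619]
 [321.19997922 211.92637032]]
[[259.20670778 287.35270966]
 [279.60836574 251.59861599]]
```

{"fn": "apply_moves", "kwargs": {
  "plan": "-.03 .06 .7 0 0 0;0 0 .7 0 0 0;0 0 .7 0 0 0;0 0 .7 0 0 0;0 0 .5 0 0 0;0 0 .3 0 0 0;0 0 0 0 0 0;0 0 0 0 0 0;0 0 0 0 0 0",
  "gripper": 0.2
}}

```text
time_s: 7.13
position: [0.4415, 0.2152, 0.0038]
tcp_rot: [[0.884, -0.468, -0.001], [-0.468, -0.884, -0.0], [-0.001, 0.001, -1.0]]
force: [0.9, -0.1, 0.6]
opening: 0.6
grasp_force: 0.0
```

{"fn": "apply_moves", "kwargs": {
  "plan": "0 0 0 0 0 0;0 0 0 0 0 0;0 0 0 0 0 0;0 0 0 0 0 0;0 0 0 0 0 0;0 0 0 0 0 0;0 0 0 0 0 0;0 0 0 0 0 0",
  "gripper": -1
}}

```text
time_s: 7.8
position: [0.4419, 0.2153, 0.0041]
tcp_rot: [[0.884, -0.468, 0.0], [-0.468, -0.884, 0.0], [0.0, -0.0, -1.0]]
force: [-0.3, 0.5, -0.4]
opening: 0.08
grasp_force: 0.0
```

```bash
python3 - <<'E'
from h import *
st(); save("wrist","w4");T=save("scene","s4")
p=proj(T,bot.read_state()["position"])[0].astype(int);print(p)
im=cv2.imread("pics/s4.png")[p[1]-60:p[1]+40,p[0]-70:p[0]+70];w=cv2.imread("pics/w4.png")[100:400,170:470]
cv2.imwrite("pics/s4c.png",np.hstack([cv2.resize(im,(500,357)),cv2.copyMakeBorder(w,0,57,0,0,0)]))
E
```

```text
t 7.8 p [0.4419 0.2153 0.0041] yaw x -27.9 F [-0.3  0.5 -0.4] op 0.08005838016011413 g 0.0
[372 314]
```

View pics/s4c.png

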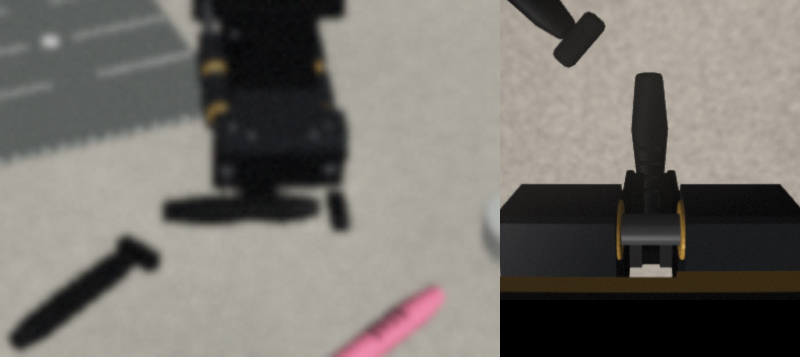

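{"fn": "apply_moves", "kwargs": {
  "plan": "0 0 0 0 0 0;0 0 0 0 0 0;0 0 0 0 0 0;0 0 0 0 0 0;0 0 0 0 0 0;0 0 0 0 0 0;0 0 0 0 0 0;0 0 0 0 0 0;0 0 0 0 0 0;0 0 0 0 0 0"
}}

```text
time_s: 8.73
position: [0.4418, 0.2153, 0.004]
tcp_rot: [[0.884, -0.468, -0.0], [-0.468, -0.884, 0.0], [-0.0, -0.0, -1.0]]
force: [0.3, 0.9, 0.4]
opening: 0.005
grasp_force: 0.0
```

{"fn": "apply_moves", "kwargs": {
  "plan": "0 0 -.2 0 0 0;0 0 -.4 0 0 0;0 0 -.4 0 0 0;0 0 0 0 0 0;0 0 0 0 0 0"
}}

```text
time_s: 9.15
position: [0.4428, 0.2155, 0.0554]
tcp_rot: [[0.884, -0.468, 0.003], [-0.468, -0.884, 0.001], [0.002, -0.002, -1.0]]
force: [-0.5, -0.4, -0.9]
opening: 0.004
grasp_force: 0.0
```

```bash
python3 - <<'E'
from h import *
st(); save("wrist","w5");T=save("scene","s5")
p=proj(T,bot.read_state()["position"])[0].astype(int);print(p)
im=cv2.imread("pics/s5.png")[p[1]-60:p[1]+40,p[0]-70:p[0]+70];w=cv2.imread("pics/w5.png")[100:400,170:470]
cv2.imwrite("pics/s5c.png",np.hstack([cv2.resize(im,(500,357)),cv2.copyMakeBorder(w,0,57,0,0,0)]))
E
```

```text
t 9.15 p [0.4428 0.2155 0.0554] yaw x -27.9 F [-0.5 -0.4 -0.9] op 0.00400194541901566 g 0.0
[373 296]
```

View pics/s5c.png

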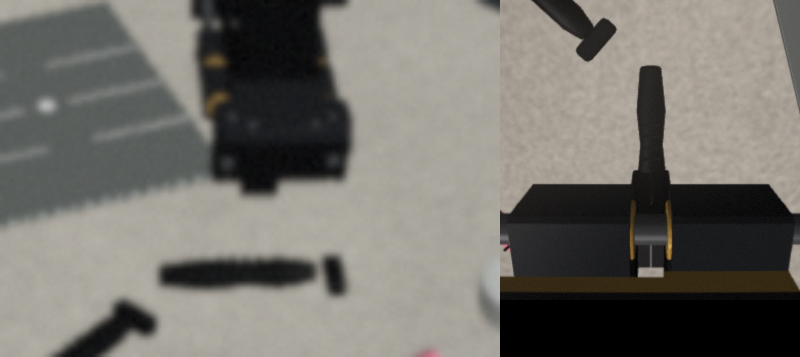

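Scene crop: finger tips end about 6 px above the projected TCP, and the fingers closed just over the top of the bar. So the fingers seem to end about 15 mm short of the stated TCP. I'll check this by geometry.

```bash
python3 - <<'E'
from h import *
s=st(); C=cam("wrist");T=cam("scene");R0=np.array(s["tcp_rot"]);p=np.array(s["position"])
for z in (0,-.01,-.02,-.03):
    q=p+R0@[0,0,z]; q2=p+R0@[.01,0,z]
    print(z,proj(C,[q,q2]).round(1).tolist(),proj(T,q).round(1))
im=cv2.imread("pics/s5.png"); 
a=cv2.resize(im[265:325,330:410],(533,400),interpolation=cv2.INTER_CUBIC); b=cv2.resize(cv2.imread("pics/w5.png")[240:320,280:333],(265,400),interpolation=cv2.INTER_CUBIC)
cv2.imwrite("pics/f.png",cv2.convertScaleAbs(np.hstack([a,b]),alpha=2.5,beta=20))
E
```

```text
t 9.25 p [0.4415 0.2152 0.054 ] yaw x -27.9 F [-0.2 -0.2 -0.6] op 0.0030200594458135318 g 0.0
0 [[322.1, 271.0], [322.2, 254.9]] [[373.8 296.4]]
-0.01 [[322.2, 278.0], [322.2, 261.1]] [[374.  292.8]]
-0.02 [[322.3, 285.7], [322.3, 268.1]] [[374.3 289.2]]
-0.03 [[322.4, 294.3], [322.4, 275.8]] [[374.5 285.5]]
```

View pics/f.png

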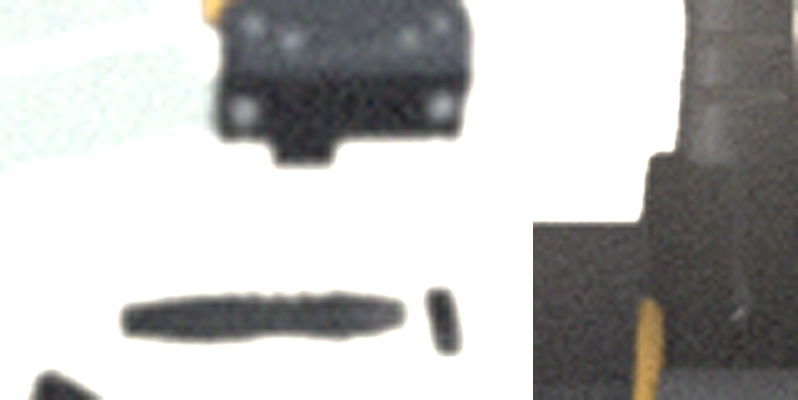

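Finger tips are really some 20–25 mm behind the reported TCP. Reopen and feel down carefully with the force reading.

{"fn": "apply_moves", "kwargs": {
  "plan": "0 0 0 0 0 0;0 0 0 0 0 0;0 0 0 0 0 0;0 0 0 0 0 0;0 0 .3 0 0 0;0 0 .4 0 0 0;0 0 .4 0 0 0;0 0 .22 0 0 0;0 0 0 0 0 0;0 0 0 0 0 0",
  "gripper": 0.2
}}

```text
time_s: 10.08
position: [0.4413, 0.2151, -0.0126]
tcp_rot: [[0.884, -0.468, -0.002], [-0.468, -0.884, -0.0], [-0.001, 0.001, -1.0]]
force: [0.7, 0.4, -0.2]
opening: 0.586
grasp_force: 0.0
```

{"fn": "apply_moves", "kwargs": {
  "plan": "0 0 .06 0 0 0;0 0 0 0 0 0;0 0 0 0 0 0"
}}

```text
time_s: 10.33
position: [0.4423, 0.2154, -0.0143]
tcp_rot: [[0.884, -0.468, 0.001], [-0.468, -0.884, 0.0], [0.001, -0.001, -1.0]]
force: [0.3, -1.0, -0.1]
opening: 0.6
grasp_force: 0.0
```

{"fn": "apply_moves", "kwargs": {
  "plan": "0 0 .06 0 0 0;0 0 0 0 0 0;0 0 0 0 0 0"
}}

```text
time_s: 10.58
position: [0.4419, 0.2153, -0.0178]
tcp_rot: [[0.884, -0.468, 0.0], [-0.468, -0.884, 0.0], [0.0, -0.0, -1.0]]
force: [-0.2, 0.5, 0.3]
opening: 0.598
grasp_force: 0.0
```

{"fn": "apply_moves", "kwargs": {
  "plan": "0 0 .03 0 0 0;0 0 0 0 0 0;0 0 .03 0 0 0;0 0 0 0 0 0;0 0 0 0 0 0"
}}

```text
time_s: 11.0
position: [0.4418, 0.2153, -0.0211]
tcp_rot: [[0.884, -0.468, -0.0], [-0.468, -0.884, -0.0], [-0.0, 0.0, -1.0]]
force: [-0.3, -0.3, 0.2]
opening: 0.6
grasp_force: 0.0
```

{"fn": "apply_moves", "kwargs": {
  "plan": "0 0 0 0 0 0;0 0 0 0 0 0;0 0 0 0 0 0;0 0 0 0 0 0;0 0 0 0 0 0;0 0 0 0 0 0;0 0 0 0 0 0;0 0 0 0 0 0;0 0 0 0 0 0",
  "gripper": -1
}}

```text
time_s: 11.75
position: [0.4419, 0.2153, -0.0209]
tcp_rot: [[0.884, -0.468, 0.0], [-0.468, -0.884, 0.0], [0.0, -0.0, -1.0]]
force: [0.5, 1.1, 0.5]
opening: 0.2
grasp_force: 30.0
```

Gripped (17 mm, 30 N). Lift, turn, carry to the lane at board y = −24 mm.

{"fn": "apply_moves", "kwargs": {
  "plan": "0 0 -.3 0 0 0;0 0 -.6 0 0 0;0 0 -.6 0 0 -.0183;0 0 -.12 0 0 -.0183;0 0 0 0 0 -.0183;.135 .622 0 0 0 0;.135 .622 0 0 0 0;.135 .622 0 0 0 0;.135 .622 0 0 0 0;.135 .622 0 0 0 0"
}}

```text
time_s: 12.58
position: [0.453, 0.0553, 0.0601]
tcp_rot: [[0.99, -0.141, -0.0], [-0.141, -0.99, 0.0], [-0.0, 0.0, -1.0]]
force: [0.6, -0.1, -0.7]
opening: 0.203
grasp_force: 30.0
```

{"fn": "apply_moves", "kwargs": {
  "plan": ".135 .622 0 0 0 0;.135 .622 0 0 0 0;.135 .622 0 0 0 0;0 0 0 0 0 0;0 0 0 0 0 0;0 0 0 0 0 0"
}}

```text
time_s: 13.08
position: [0.4594, -0.0383, 0.0599]
tcp_rot: [[0.99, -0.142, -0.001], [-0.142, -0.99, 0.001], [-0.001, -0.0, -1.0]]
force: [-0.1, 0.3, -0.2]
opening: 0.205
grasp_force: 30.0
```

{"fn": "apply_moves", "kwargs": {
  "plan": "0 0 .6 0 0 0;0 0 .5 0 0 0;0 0 .3 0 0 0;0 0 .06 0 0 0;0 0 .03 0 0 0;0 0 .02 0 0 0;0 0 0 0 0 0;0 0 0 0 0 0"
}}

```text
time_s: 13.75
position: [0.4607, -0.0385, -0.0146]
tcp_rot: [[0.99, -0.141, 0.002], [-0.141, -0.99, -0.001], [0.002, 0.0, -1.0]]
force: [0.1, -0.2, -0.2]
opening: 0.204
grasp_force: 30.0
```

{"fn": "apply_moves", "kwargs": {
  "plan": "0 0 0 0 0 0;0 0 0 0 0 0;0 0 0 0 0 0;0 0 0 0 0 0;0 0 -.4 0 0 0;0 0 -.7 0 0 0;0 0 -.7 0 0 0;0 0 -.7 0 0 0;0 0 -.7 0 0 0;0 0 0 0 0 0",
  "gripper": -0.1
}}

```text
time_s: 14.58
position: [0.4642, -0.0399, 0.1503]
tcp_rot: [[0.99, -0.141, 0.012], [-0.141, -0.99, -0.004], [0.013, 0.002, -1.0]]
force: [1.3, -0.3, 0.1]
opening: 0.447
grasp_force: 0.0
```

```bash
cat >> h.py <<'E'
def blobs(n="top",z=.012,lo=60,a=(100,3000)):
    C=cam(n); g=capture(n).max(axis=2)
    k,lab,s,c=cv2.connectedComponentsWithStats((g<lo).astype(np.uint8))
    for i in range(1,k):
        if a[0]<s[i,4]<a[1]:
            ys,xs=np.nonzero(lab==i); P=plane(C,np.c_[xs,ys],z)[:,:2]
            (cx,cy),(w,h),_=cv2.minAreaRect((P*1000).astype(np.float32)); m=P.mean(0)
            v=np.linalg.svd(P-m,full_matrices=False)[2][0]; L=(P-m)@v
            mid=m+v*(L.max()+L.min())/2
            print(n,c[i].round(),s[i,4],"mid",mid.round(4),"mean",m.round(4),"yaw",np.degrees(np.arctan2(v[1],v[0])).round(1)," LxW",round(max(w,h)),round(min(w,h)))
E
python3 - <<'E'
from h import *
st(); blobs()
E
```

```text
t 14.5833 p [ 0.4642 -0.0399  0.1503] yaw x -8.13 F [ 1.3 -0.3  0.1] op 0.4468042813070018 g 0.0
top [203. 113.] 1716 mid [0.8721 0.3705] mean [0.8658 0.4075] yaw -80.3  LxW 376 119
top [ 35. 168.] 225 mid [0.6938 0.8311] mean [0.6954 0.8316] yaw -162.6  LxW 203 10
top [636. 259.] 177 mid [ 0.4872 -0.7528] mean [ 0.491  -0.7529] yaw 178.8  LxW 88 24
top [415. 285.] 115 mid [ 0.4083 -0.1673] mean [ 0.4096 -0.1653] yaw -123.9  LxW 99 18
top [419. 349.] 2681 mid [ 0.2472 -0.1744] mean [ 0.2474 -0.1735] yaw 76.3  LxW 295 149
top [444. 322.] 161 mid [ 0.3194 -0.2454] mean [ 0.3163 -0.2403] yaw 121.6  LxW 53 34
top [343. 390.] 380 mid [0.1291 0.0246] mean [0.1446 0.0195] yaw 161.9  LxW 289 23
top [258. 458.] 284 mid [-0.0247  0.2276] mean [-0.0174  0.2259] yaw 167.2  LxW 78 36
```

```bash
sed -i 's/lo=60,a=(100,3000)/lo=90,a=(120,700)/' h.py; python3 - <<'E'
from h import *
blobs()
E
```

```text
top [485. 134.] 224 mid [ 0.8293 -0.3615] mean [ 0.8293 -0.3629] yaw -89.9  LxW 194 9
top [ 52. 173.] 206 mid [0.6806 0.7876] mean [0.6845 0.7888] yaw -163.0  LxW 200 9
top [243. 169.] 154 mid [0.7117 0.2948] mean [0.7118 0.2947] yaw 156.8  LxW 117 10
top [209. 213.] 258 mid [0.59   0.3778] mean [0.5878 0.3789] yaw 154.1  LxW 113 28
top [267. 221.] 197 mid [0.5743 0.2279] mean [0.5715 0.2269] yaw -160.7  LxW 112 25
top [413. 216.] 147 mid [ 0.5936 -0.1622] mean [ 0.5937 -0.1619] yaw -108.9  LxW 125 9
top [633. 250.] 432 mid [ 0.501  -0.7492] mean [ 0.516  -0.7478] yaw -174.8  LxW 118 48
top [141. 266.] 124 mid [0.4456 0.5439] mean [0.4456 0.5439] yaw -125.4  LxW 43 18
top [256. 457.] 551 mid [-0.0189  0.2322] mean [-0.0156  0.231 ] yaw 160.0  LxW 86 40
top [369. 477.] 139 mid [-0.0592 -0.0448] mean [-0.0592 -0.0451] yaw -89.0  LxW 78 11
```

{"fn": "apply_moves", "kwargs": {
  "plan": ".19 -.7 0 0 0 0;.19 -.7 0 0 0 0;.19 -.7 0 0 0 0;.19 -.7 0 0 0 0;.19 -.7 0 0 0 0;.19 -.7 0 0 0 0;.19 -.7 0 0 0 0;.19 -.72 0 0 0 -.0133;0 0 .3 0 0 -.02;0 0 .3 0 0 -.02",
  "gripper": 0.2
}}

```text
time_s: 15.52
position: [0.5751, 0.231, 0.1122]
tcp_rot: [[0.98, 0.2, -0.001], [0.2, -0.98, -0.0], [-0.001, -0.0, -1.0]]
force: [-0.4, -0.0, -1.1]
opening: 0.602
grasp_force: 0.0
```

{"fn": "apply_moves", "kwargs": {
  "plan": "0 0 .5 0 0 -.02;0 0 .7 0 0 0;0 0 .5 0 0 0;0 0 .3 0 0 0;0 0 0 0 0 0;0 0 0 0 0 0;0 0 0 0 0 0"
}}

```text
time_s: 16.1
position: [0.575, 0.2287, 0.0142]
tcp_rot: [[0.95, 0.311, -0.001], [0.311, -0.95, -0.0], [-0.001, -0.0, -1.0]]
force: [-0.9, -0.1, 0.0]
opening: 0.601
grasp_force: 0.0
```

{"fn": "apply_moves", "kwargs": {
  "plan": "0 0 .35 0 0 0;0 0 .25 0 0 0;0 0 .08 0 0 0;0 0 0 0 0 0;0 0 0 0 0 0"
}}

```text
time_s: 16.52
position: [0.5752, 0.2288, -0.0192]
tcp_rot: [[0.95, 0.311, 0.0], [0.311, -0.95, 0.0], [0.0, 0.0, -1.0]]
force: [0.0, 0.3, 1.0]
opening: 0.6
grasp_force: 0.0
```

{"fn": "apply_moves", "kwargs": {
  "plan": "0 0 0 0 0 0;0 0 0 0 0 0;0 0 0 0 0 0;0 0 0 0 0 0;0 0 0 0 0 0;0 0 0 0 0 0;0 0 0 0 0 0;0 0 0 0 0 0",
  "gripper": -1
}}

```text
time_s: 17.18
position: [0.5751, 0.2288, -0.0193]
tcp_rot: [[0.95, 0.311, 0.0], [0.311, -0.95, 0.0], [0.0, -0.0, -1.0]]
force: [-0.4, 0.9, 2.0]
opening: 0.205
grasp_force: 29.9
```

{"fn": "apply_moves", "kwargs": {
  "plan": "0 0 -.3 0 0 0;0 0 -.6 0 0 0;0 0 -.6 0 0 .0182;0 0 -.1 0 0 .0182;0 0 0 0 0 .0182;0 0 0 0 0 .0182;-.217 .665 0 0 0 0;-.217 .665 0 0 0 0;-.217 .665 0 0 0 0;-.217 .665 0 0 0 0"
}}

```text
time_s: 18.02
position: [0.5125, 0.1023, 0.0605]
tcp_rot: [[0.99, -0.139, 0.0], [-0.139, -0.99, -0.0], [0.0, 0.0, -1.0]]
force: [0.5, -0.4, -0.6]
opening: 0.204
grasp_force: 30.0
```

{"fn": "apply_moves", "kwargs": {
  "plan": "-.217 .665 0 0 0 0;-.217 .665 0 0 0 0;-.217 .665 0 0 0 0;0 0 0 0 0 0;0 0 0 0 0 0;0 0 0 0 0 0"
}}

```text
time_s: 18.52
position: [0.4679, 0.0089, 0.0607]
tcp_rot: [[0.99, -0.141, 0.001], [-0.141, -0.99, 0.0], [0.001, -0.0, -1.0]]
force: [0.7, -0.4, -1.8]
opening: 0.203
grasp_force: 29.9
```

{"fn": "apply_moves", "kwargs": {
  "plan": "0 0 .6 0 0 0;0 0 .5 0 0 0;0 0 .3 0 0 0;0 0 .06 0 0 0;0 0 .04 0 0 0;0 0 .02 0 0 0;0 0 0 0 0 0;0 0 0 0 0 0"
}}

```text
time_s: 19.18
position: [0.4681, 0.0091, -0.0146]
tcp_rot: [[0.99, -0.14, 0.002], [-0.14, -0.99, -0.0], [0.002, 0.0, -1.0]]
force: [0.3, -0.4, 0.0]
opening: 0.202
grasp_force: 29.9
```

{"fn": "apply_moves", "kwargs": {
  "plan": "0 0 0 0 0 0;0 0 0 0 0 0;0 0 0 0 0 0;0 0 0 0 0 0;0 0 -.4 0 0 0;0 0 -.7 0 0 0;0 0 -.7 0 0 0;0 0 -.7 0 0 0;0 0 -.7 0 0 0;0 0 0 0 0 0",
  "gripper": -0.2
}}

```text
time_s: 20.02
position: [0.4715, 0.0081, 0.1504]
tcp_rot: [[0.99, -0.14, 0.013], [-0.14, -0.99, -0.003], [0.013, 0.001, -1.0]]
force: [1.6, -0.0, -0.5]
opening: 0.403
grasp_force: 0.0
```

```bash
python3 - <<'E'
from h import *
st(); blobs()
E
```

```text
t 20.0167 p [0.4715 0.0081 0.1504] yaw x -8.06 F [ 1.6 -0.  -0.5] op 0.40335101141309593 g 0.0
top [485. 134.] 227 mid [ 0.8293 -0.3628] mean [ 0.8293 -0.3638] yaw -89.9  LxW 197 9
top [ 52. 173.] 212 mid [0.6806 0.7876] mean [0.6837 0.7886] yaw -163.0  LxW 200 9
top [243. 169.] 153 mid [0.7116 0.2948] mean [0.7113 0.2949] yaw 156.7  LxW 116 10
top [209. 213.] 260 mid [0.59   0.3779] mean [0.5879 0.3789] yaw 154.1  LxW 113 28
top [382. 210.] 127 mid [ 0.6091 -0.0784] mean [ 0.6086 -0.0808] yaw 77.1  LxW 126 9
top [326. 240.] 604 mid [0.5219 0.0696] mean [0.5226 0.0695] yaw 169.6  LxW 99 53
top [633. 250.] 430 mid [ 0.501  -0.7492] mean [ 0.5158 -0.7479] yaw -174.8  LxW 118 48
top [141. 266.] 124 mid [0.4456 0.5439] mean [0.4456 0.5439] yaw -125.4  LxW 43 18
top [232. 470.] 323 mid [-0.045   0.2868] mean [-0.0452  0.2866] yaw -138.6  LxW 43 43
```

{"fn": "apply_moves", "kwargs": {
  "plan": ".138 -.766 0 0 0 0;.138 -.766 0 0 0 0;.138 -.766 0 0 0 0;.138 -.766 0 0 0 0;.138 -.766 0 0 0 0;.138 -.766 0 0 0 0;.138 -.766 0 0 0 0;.138 -.766 0 0 0 0;.138 -.766 0 0 0 0;.138 -.766 0 0 0 0",
  "gripper": 0.2
}}

```text
time_s: 20.9
position: [0.5884, 0.3799, 0.1422]
tcp_rot: [[0.99, -0.14, -0.003], [-0.14, -0.99, -0.002], [-0.003, 0.002, -1.0]]
force: [0.1, 0.5, -0.0]
opening: 0.602
grasp_force: 0.0
```

{"fn": "apply_moves", "kwargs": {
  "plan": "0 0 .5 0 0 .0162;0 0 .6 0 0 .0162;0 0 .7 0 0 .0162;0 0 .5 0 0 0;0 0 .3 0 0 0;0 0 0 0 0 0;0 0 0 0 0 0;0 0 0 0 0 0"
}}

```text
time_s: 21.57
position: [0.5906, 0.3789, 0.0158]
tcp_rot: [[0.902, -0.432, 0.002], [-0.432, -0.902, 0.001], [0.002, -0.002, -1.0]]
force: [0.1, 0.5, 1.1]
opening: 0.599
grasp_force: 0.0
```

{"fn": "apply_moves", "kwargs": {
  "plan": "0 0 .35 0 0 0;0 0 .25 0 0 0;0 0 .12 0 0 0;0 0 0 0 0 0;0 0 0 0 0 0"
}}

```text
time_s: 21.98
position: [0.5895, 0.3786, -0.021]
tcp_rot: [[0.902, -0.432, 0.0], [-0.432, -0.902, 0.0], [0.0, -0.0, -1.0]]
force: [0.3, -0.3, -0.8]
opening: 0.597
grasp_force: 0.0
```

{"fn": "apply_moves", "kwargs": {
  "plan": "0 0 0 0 0 0;0 0 0 0 0 0;0 0 0 0 0 0;0 0 0 0 0 0;0 0 0 0 0 0;0 0 0 0 0 0;0 0 0 0 0 0;0 0 0 0 0 0",
  "gripper": -1
}}

```text
time_s: 22.65
position: [0.5893, 0.3786, -0.0213]
tcp_rot: [[0.902, -0.432, 0.0], [-0.432, -0.902, 0.0], [0.0, -0.0, -1.0]]
force: [0.2, 0.3, 1.1]
opening: 0.205
grasp_force: 30.0
```

{"fn": "apply_moves", "kwargs": {
  "plan": "0 0 -.3 0 0 0;0 0 -.6 0 0 0;0 0 -.6 0 0 -.0162;0 0 -.1 0 0 -.0162;0 0 0 0 0 -.0162;-.138 .67 0 0 0 0;-.138 .67 0 0 0 0;-.138 .67 0 0 0 0;-.138 .67 0 0 0 0;-.138 .67 0 0 0 0"
}}

```text
time_s: 23.48
position: [0.5312, 0.2164, 0.0597]
tcp_rot: [[0.99, -0.14, 0.001], [-0.14, -0.99, 0.0], [0.001, -0.0, -1.0]]
force: [0.7, 0.1, -0.4]
opening: 0.205
grasp_force: 30.0
```

{"fn": "apply_moves", "kwargs": {
  "plan": "-.138 .67 0 0 0 0;-.138 .67 0 0 0 0;-.138 .67 0 0 0 0;-.138 .67 0 0 0 0;-.138 .67 0 0 0 0;0 0 0 0 0 0;0 0 0 0 0 0;0 0 0 0 0 0"
}}

```text
time_s: 24.15
position: [0.475, 0.0565, 0.0593]
tcp_rot: [[0.99, -0.141, 0.002], [-0.141, -0.99, 0.0], [0.002, -0.0, -1.0]]
force: [0.6, 0.9, -0.1]
opening: 0.203
grasp_force: 30.0
```

Lower, release, then retreat to the left and high so the top camera has a clear view.

{"fn": "apply_moves", "kwargs": {
  "plan": "0 0 .6 0 0 0;0 0 .5 0 0 0;0 0 .3 0 0 0;0 0 .05 0 0 0;0 0 .04 0 0 0;0 0 .03 0 0 0;0 0 0 0 0 0;0 0 0 0 0 0"
}}

```text
time_s: 24.82
position: [0.4748, 0.0568, -0.0166]
tcp_rot: [[0.99, -0.14, 0.002], [-0.14, -0.99, -0.0], [0.002, -0.0, -1.0]]
force: [0.2, -0.3, -0.3]
opening: 0.209
grasp_force: 30.0
```

{"fn": "apply_moves", "kwargs": {
  "plan": "0 0 0 0 0 0;0 0 0 0 0 0;0 0 0 0 0 0;0 0 0 0 0 0;0 0 -.4 0 0 0;0 0 -.8 0 0 0;0 0 -.8 0 0 0;0 0 -.8 0 0 0;0 0 -.8 0 0 0;0 0 -.8 0 0 0",
  "gripper": -0.2
}}

```text
time_s: 25.65
position: [0.4731, 0.0565, 0.2046]
tcp_rot: [[0.99, -0.141, -0.0], [-0.141, -0.99, 0.0], [-0.0, -0.0, -1.0]]
force: [1.1, -0.4, -0.7]
opening: 0.4
grasp_force: 0.0
```

{"fn": "apply_moves", "kwargs": {
  "plan": "-.4 -.3 -.7 0 0 0;-.4 -.3 -.7 0 0 0;0 0 -.8 0 0 0;0 0 -.8 0 0 0;0 0 0 0 0 0;0 0 0 0 0 0;0 0 0 0 0 0;0 0 0 0 0 0",
  "gripper": 0.0
}}

```text
time_s: 26.32
position: [0.4383, 0.0906, 0.3486]
tcp_rot: [[0.99, -0.141, -0.004], [-0.141, -0.99, 0.0], [-0.004, 0.0, -1.0]]
force: [-0.7, 0.4, -0.3]
opening: 0.502
grasp_force: 0.0
```

```bash
python3 - <<'E'
from h import *
st(); save("wrist","w6"); blobs("wrist",.016,60,(800,20000))
E
```

```text
t 26.3167 p [0.4383 0.0906 0.3486] yaw x -8.09 F [-0.7  0.4 -0.3] op 0.5023117516204297 g 0.0
wrist [428.  13.] 1603 mid [ 0.6484 -0.0803] mean [ 0.648  -0.0832] yaw -97.4  LxW 102 38
wrist [586. 106.] 4957 mid [ 0.5064 -0.3004] mean [ 0.4982 -0.3051] yaw -150.0  LxW 159 109
wrist [340. 158.] 990 mid [0.4747 0.058 ] mean [0.475 0.058] yaw 171.6  LxW 113 27
wrist [372. 160.] 967 mid [0.4672 0.0109] mean [0.4642 0.0113] yaw 172.4  LxW 115 29
```

View pics/w6.png

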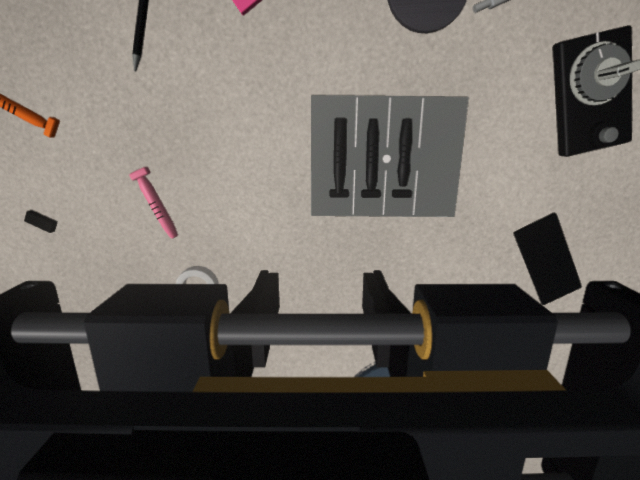

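All three handles lie on the board, in lanes parallel to the lines; the dot (387,159) is clear. Now the camera: composite crop.

```bash
python3 - <<'E'
from h import *
save("top","t7"); save("scene","s7")
a=cv2.resize(cv2.imread("pics/t7.png")[135:210,355:435],(480,450),interpolation=cv2.INTER_CUBIC)
b=cv2.resize(cv2.imread("pics/s7.png")[175:295,185:270],(319,450),interpolation=cv2.INTER_CUBIC)
cv2.imwrite("pics/c7.png",cv2.convertScaleAbs(np.hstack([a,b]),alpha=1.3,beta=25))
E
```

```text
(no output)
```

View pics/c7.png

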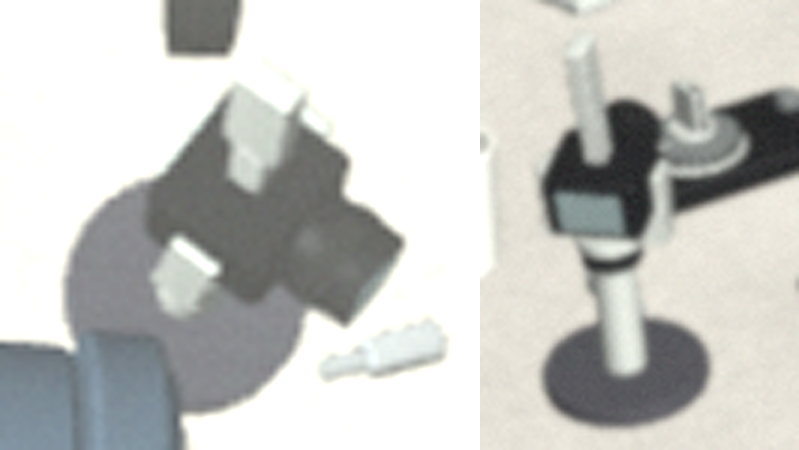

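```bash
cat > camfit.py <<'E'
from h import *
from scipy.optimize import least_squares
def axes(yaw,t): # yaw of horizontal lens direction, tilt down
    f=np.array([np.cos(yaw),np.sin(yaw),0]);u=np.array([0,0,1.])
    return f*np.cos(t)-u*np.sin(t), u*np.cos(t)+f*np.sin(t)
E
python3 - <<'E'
from camfit import *
T=cam("top");S=cam("scene")
def pts(v):
    l,z=axes(v[2],v[3]); e=np.array([v[0],v[1],.15]); ft=np.array([v[0],v[1],.008])
    return e,l,z,[(T,e+.106*z,(399.2,150.2)),(T,e+.064*l,(417.2,181.9)),(T,ft,(385.5,183.2)),(S,e+.106*z,(212.7,186.2)),(S,e+.051*z,(216,216)),(S,ft,(223.8,274))]
f=lambda v:np.concatenate([proj(C,P)[0]-np.array(uv) for C,P,uv in pts(v)[3]])
for y0 in (-2.3,):
    r=least_squares(f,[.68,-.088,y0,0.]); v=r.x; print(v[:2],np.degrees(v[2:]),r.fun.round(1))
    e,l,z,_=pts(v); print("tab",e+.085*z)
    d=np.array([.4637,-.0147,.004])-e; y=np.arctan2(d[1],d[0]);t=np.arctan2(-d[2],np.hypot(d[0],d[1])); print("goal yaw,tilt",np.degrees([y,t]),"tab",e+.085*axes(y,t)[1])
E
```

```text
[ 0.68080254 -0.08454075] [-122.88103555   -7.19682094] [-1.8 -0.8 -0.7 -0.7 -1.9  0.7 -0.7  0.5 -0.8 -9.2  0.2 -0.1]
tab [ 0.68658366 -0.07559802  0.23433034]
goal yaw,tilt [162.16728931  32.62668658] tab [ 0.63717554 -0.07050617  0.22158712]
```

{"fn": "apply_moves", "kwargs": {
  "plan": ".675 .325 0 0 0 0;.675 .325 0 0 0 0;.675 .325 0 0 0 0;.675 .325 0 0 0 0;.675 .325 0 0 0 0;.675 .325 0 0 0 0;.675 .325 0 0 0 0;.675 .325 0 0 0 0;0 0 0 0 0 -.018;0 0 0 0 0 -.018",
  "gripper": -0.2
}}

```text
time_s: 27.35
position: [0.69, -0.0779, 0.3468]
tcp_rot: [[0.996, 0.088, -0.004], [0.088, -0.996, 0.001], [-0.004, -0.001, -1.0]]
force: [-0.1, -0.6, -0.2]
opening: 0.398
grasp_force: 0.0
```

{"fn": "apply_moves", "kwargs": {
  "plan": "0 0 0 0 0 -.018;0 0 0 0 0 -.018;0 0 0 0 0 -.018;0 0 0 0 0 -.018;0 0 0 0 0 -.018;0 0 0 0 0 -.018;0 0 0 0 0 -.018;0 0 0 0 0 -.018;0 0 0 0 0 0;0 0 0 0 0 0"
}}

```text
time_s: 28.18
position: [0.6886, -0.0759, 0.3493]
tcp_rot: [[0.551, 0.834, -0.002], [0.834, -0.551, 0.001], [-0.001, -0.002, -1.0]]
force: [0.1, 0.1, 0.4]
opening: 0.397
grasp_force: 0.0
```

```bash
python3 - <<'E'
from h import *
s=st(); save("wrist","w8"); C=cam("wrist"); print(s["joint_positions"])
print(proj(C,[[.6866,-.0756,.2343],[.6808,-.0845,.15],[.6808,-.0845,.008]]))
im=cv2.imread("pics/w8.png"); cv2.imwrite("pics/w8b.png",cv2.convertScaleAbs(im,alpha=1.4,beta=30))
E
```

```text
t 28.1833 p [ 0.6886 -0.0759  0.3493] yaw x 56.56 F [0.1 0.1 0.4] op 0.3973352757927512 g 0.0
[-1.55145998e+01  2.96456564e+01  5.93920855e+01  1.62453601e-03
  9.10637360e+01  1.79298508e+01]
[[319.67016455 224.72973773]
 [320.0618279  214.92658137]
 [320.36744092 194.01642392]]
```

View pics/w8b.png

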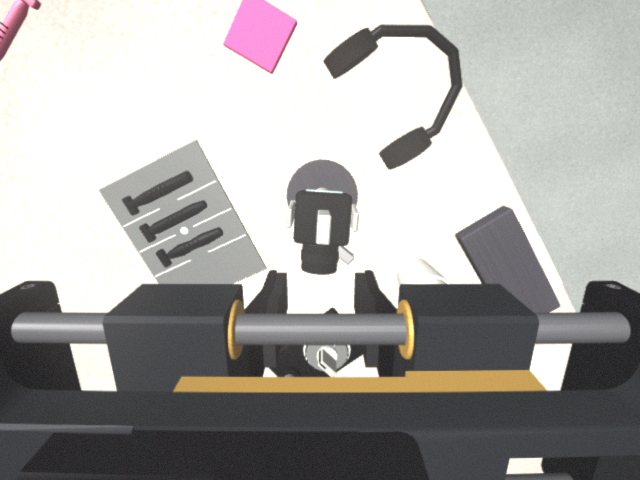

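Tab seen at (322,226), foot centre about (322,193), lens end (320,265): tab centred between the fingers and camera aligned with tool yaw. Descend and pinch.

{"fn": "apply_moves", "kwargs": {
  "plan": "0 .03 .5 0 0 0;0 0 .6 0 0 0;0 0 .6 0 0 0;0 0 .6 0 0 0;0 0 .4 0 0 0;0 0 .25 0 0 0;0 0 0 0 0 0;0 0 0 0 0 0;0 0 0 0 0 0"
}}

```text
time_s: 28.98
position: [0.6909, -0.077, 0.204]
tcp_rot: [[0.549, 0.836, 0.002], [0.836, -0.549, -0.001], [0.001, 0.002, -1.0]]
force: [-0.9, -0.5, 1.1]
opening: 0.4
grasp_force: 0.0
```

{"fn": "apply_moves", "kwargs": {
  "plan": "0 0 0 0 0 0;0 0 0 0 0 0;0 0 0 0 0 0;0 0 0 0 0 0;0 0 0 0 0 0;0 0 0 0 0 0;0 0 0 0 0 0",
  "gripper": -1
}}

```text
time_s: 29.57
position: [0.6902, -0.0768, 0.2036]
tcp_rot: [[0.549, 0.836, 0.001], [0.836, -0.549, -0.0], [0.0, 0.001, -1.0]]
force: [-1.0, 0.3, 2.4]
opening: 0.136
grasp_force: 29.5
```

{"fn": "apply_moves", "kwargs": {
  "plan": "0 .027 0 0 0 .01733;0 .027 0 0 0 .01733;0 .027 0 0 0 .01733;0 .027 0 0 0 .01733;0 .027 0 0 0 .01733;0 .027 0 0 0 .01733;0 .027 0 0 0 .01733;0 .027 0 0 0 .01733;0 .027 0 0 0 .01733;0 .027 0 0 0 .01733"
}}

```text
time_s: 30.4
position: [0.6964, -0.0904, 0.2036]
tcp_rot: [[0.995, -0.103, 0.001], [-0.103, -0.995, -0.004], [0.001, 0.004, -1.0]]
force: [-0.5, -4.4, 2.3]
opening: 0.137
grasp_force: 29.9
```

{"fn": "apply_moves", "kwargs": {
  "plan": "0 .027 0 0 0 .01733;0 .027 0 0 0 .01733;0 0 0 0 0 0;0 0 0 0 0 0;0 0 0 0 0 0;0 0 0 0 0 0"
}}

```text
time_s: 30.9
position: [0.6957, -0.0936, 0.2036]
tcp_rot: [[0.95, -0.312, 0.0], [-0.312, -0.95, -0.005], [0.002, 0.004, -1.0]]
force: [-0.2, -5.2, 3.4]
opening: 0.137
grasp_force: 29.9
```

```bash
python3 - <<'E'
from h import *
s=st(); print(s["moment"]); save("wrist","w9"); save("scene","s9"); save("top","t9")
E
```

```text
t 30.9 p [ 0.6957 -0.0936  0.2036] yaw x -18.17 F [-0.2 -5.2  3.4] op 0.1369187764529504 g 29.851254955865443
[-0.73529738  0.25056818 -0.00629248]
```

{"fn": "apply_moves", "kwargs": {
  "plan": "-.206 0 -.018 0 0 0;-.21 0 .009 0 0 0;-.204 0 .032 0 0 0;-.2 0 .054 0 0 0;-.194 0 .08 0 0 0;-.18 0 .1 0 0 0;0 0 0 0 0 0;0 0 0 0 0 0;0 0 0 0 0 0"
}}

```text
time_s: 31.8
position: [0.6399, -0.0748, 0.1925]
tcp_rot: [[0.95, -0.312, 0.003], [-0.312, -0.95, -0.005], [0.005, 0.004, -1.0]]
force: [-2.9, -5.3, 8.6]
opening: 0.133
grasp_force: 30.0
```

```bash
python3 - <<'E'
from camfit import *
s=st(); save("wrist","w10"); save("scene","s10"); save("top","t10")
# predicted corner projections for the two views, for reading
a=cv2.resize(cv2.imread("pics/t10.png")[130:220,345:425],(440,495),interpolation=cv2.INTER_CUBIC)
b=cv2.resize(cv2.imread("pics/s10.png")[175:295,185:270],(350,495),interpolation=cv2.INTER_CUBIC)
cv2.imwrite("pics/c10.png",cv2.convertScaleAbs(np.hstack([a,b]),alpha=1.5,beta=30))
E
```

```text
t 31.8 p [ 0.6399 -0.0748  0.1925] yaw x -18.15 F [-2.9 -5.3  8.6] op 0.13308480340815407 g 29.997549529653043
```

{"fn": "apply_moves", "kwargs": {
  "plan": "0 0 0 0 0 0;0 0 0 0 0 0;0 0 0 0 0 0;0 0 0 0 0 0;0 0 -.3 0 0 0;0 0 -.5 0 0 0;0 0 -.7 0 0 0;0 0 -.8 0 0 0;0 0 -.5 0 0 0;0 0 0 0 0 0",
  "gripper": -0.2
}}

```text
time_s: 32.78
position: [0.6425, -0.0725, 0.3371]
tcp_rot: [[0.95, -0.311, 0.013], [-0.311, -0.951, -0.003], [0.013, -0.001, -1.0]]
force: [1.0, -0.1, 0.9]
opening: 0.397
grasp_force: 0.0
```

{"fn": "apply_moves", "kwargs": {
  "plan": "-.8 0 0 0 0 0;-.8 0 0 0 0 0;-.8 0 0 0 0 0;-.4 0 0 0 0 0;0 0 0 0 0 0;0 0 0 0 0 0;0 0 0 0 0 0;0 0 0 0 0 0"
}}

```text
time_s: 33.45
position: [0.5073, -0.029, 0.3296]
tcp_rot: [[0.95, -0.311, 0.0], [-0.311, -0.95, -0.0], [0.0, -0.0, -1.0]]
force: [0.3, 0.0, -0.4]
opening: 0.402
grasp_force: 0.0
```

```bash
python3 - <<'E'
from camfit import *
s=st(); save("wrist","w11"); save("scene","s11"); save("top","t11")
C=cam("wrist"); e=np.array([.682,-.0885,.15]);l,z=axes(np.radians(161.8),np.radians(32.4))
print(proj(C,[e,e+.106*z,e+.064*l,[e[0],e[1],.008],[.4637,-.0147,.004]]).round(1).tolist())
print(proj(cam("scene"),[e,e+.106*z,e+.064*l]).round(1).tolist())
E
```

```text
t 33.45 p [ 0.5073 -0.029   0.3296] yaw x -18.14 F [ 0.3  0.  -0.4] op 0.40174402613128724 g 0.0
[[323.8, 14.9], [324.7, 61.4], [323.4, 81.6], [322.9, 49.9], [321.3, 216.5]]
[[217.0, 223.8], [238.3, 187.3], [241.3, 233.9]]
```

```bash
python3 - <<'E'
import cv2,numpy as np
a=cv2.resize(cv2.imread("pics/w11.png")[0:150,245:405],(480,450),interpolation=cv2.INTER_CUBIC)
b=cv2.resize(cv2.imread("pics/s11.png")[170:290,190:275],(319,450),interpolation=cv2.INTER_CUBIC)
cv2.imwrite("pics/c11.png",cv2.convertScaleAbs(np.hstack([a,b]),alpha=1.8,beta=40))
E
```

```text
(no output)
```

View pics/c11.png

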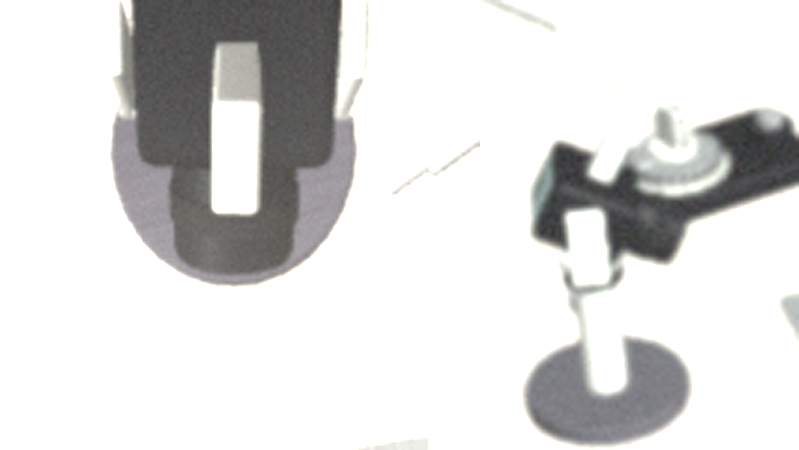

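Wrist panel: tab top strip (236,98–213), lens lower edge (236,273), foot 112–356, bottom 285; scene panel: lens end about (678,241). Fit pose from these.

```bash
cat >> camfit.py <<'E'
def fit(C,obs,x0):
    S=cam("scene"); th=np.linspace(0,2*np.pi,72)
    def f(v):
        l,z=axes(v[2],v[3]); y=np.cross(z,l); e=np.array([v[0],v[1],.15])
        o=[]
        o+=list(proj(C,e+.106*z+.013*l)[0]-obs["tf"])+list(proj(C,e+.106*z-.013*l)[0]-obs["tb"])
        c=proj(C,e+.064*l+v[4]*(np.cos(th)[:,None]*y+np.sin(th)[:,None]*z)); o+=[c[:,1].max()-obs["lens"][2],c[:,0].min()-obs["lens"][0],c[:,0].max()-obs["lens"][1]]
        g=proj(C,np.c_[v[0]+.055*np.cos(th),v[1]+.055*np.sin(th),0*th+.01]); o+=[g[:,1].max()-obs["foot"][2],g[:,0].min()-obs["foot"][0],g[:,0].max()-obs["foot"][1]]
        if "slens" in obs: o+=list(proj(S,e+.064*l)[0]-obs["slens"])
        return np.array(o)
    r=least_squares(f,x0,loss="soft_l1"); v=r.x; d=np.array([.4637,-.0147,.004])-[v[0],v[1],.15]
    print("eye",v[:2].round(4),"yaw,tilt",np.degrees(v[2:4]).round(2),"rl",v[4].round(4),"goal",np.degrees([np.arctan2(d[1],d[0]),np.arctan2(-d[2],np.hypot(d[0],d[1]))]).round(2)); print(f(v).round(1)); return v
E
python3 - <<'E'
from camfit import *
C=cam("wrist")
o=dict(tf=(323.4,70.7),tb=(323.9,32.3),lens=(302.5,344.1,90.7),foot=(282.1,363.5,94.8),slens=(242.5,233.9))
fit(C,o,[.682,-.088,np.radians(162),.56,.024]); del o["slens"]; fit(C,o,[.682,-.088,np.radians(162),.56,.024])
E
```

```text
eye [ 0.6822 -0.0884] yaw,tilt [161.33  29.06] rl 0.0221 goal [161.37  32.34]
[ 0.3  0.1  0.3 -0.   0.9 -0.3 -0.7 -1.4 -0.6  0.5 -0.5 -1. ]
eye [ 0.6823 -0.0884] yaw,tilt [161.38  29.1 ] rl 0.0221 goal [161.37  32.33]
[ 0.3  0.1  0.3 -0.   0.7 -0.3 -0.6 -1.5 -0.6  0.5]
```

{"fn": "apply_moves", "kwargs": {
  "plan": ".7 .01 0 0 0 0;.75 .01 0 0 0 0;.75 .01 0 0 0 0;.636 0 0 0 0 0;0 0 0 0 0 0;0 0 .6 0 0 0;0 0 .7 0 0 0;0 0 .7 0 0 0;0 0 .5 0 0 0;0 0 .21 0 0 0"
}}

```text
time_s: 34.43
position: [0.6371, -0.0733, 0.1895]
tcp_rot: [[0.95, -0.311, -0.009], [-0.311, -0.95, 0.003], [-0.009, 0.0, -1.0]]
force: [-0.7, 0.1, -0.0]
opening: 0.397
grasp_force: 0.0
```

{"fn": "apply_moves", "kwargs": {
  "plan": "0 0 0 0 0 0;0 0 0 0 0 0;0 0 0 0 0 0;0 0 0 0 0 0;0 0 0 0 0 0;0 0 0 0 0 0;0 0 0 0 0 0;0 0 0 0 0 0",
  "gripper": -1
}}

```text
time_s: 35.1
position: [0.6414, -0.0752, 0.1968]
tcp_rot: [[0.95, -0.312, 0.004], [-0.312, -0.95, -0.002], [0.004, 0.001, -1.0]]
force: [-0.9, -2.1, 5.3]
opening: 0.137
grasp_force: 29.9
```

{"fn": "apply_moves", "kwargs": {
  "plan": "-.05 0 .029 0 0 0;-.05 0 .029 0 0 0;0 0 0 0 0 0;0 0 0 0 0 0;0 0 0 0 0 0"
}}

```text
time_s: 35.52
position: [0.6383, -0.0742, 0.1949]
tcp_rot: [[0.95, -0.312, 0.008], [-0.312, -0.95, -0.004], [0.009, 0.001, -1.0]]
force: [-0.8, -2.3, 7.3]
opening: 0.137
grasp_force: 30.0
```

{"fn": "apply_moves", "kwargs": {
  "plan": "0 0 0 0 0 0;0 0 0 0 0 0;0 0 0 0 0 0;0 0 0 0 0 0;0 0 -.3 0 0 0;0 0 -.5 0 0 0;0 0 -.7 0 0 0;0 0 -.8 0 0 0;0 0 -.5 0 0 0;0 0 0 0 0 0",
  "gripper": -0.2
}}

```text
time_s: 36.35
position: [0.6389, -0.0731, 0.3387]
tcp_rot: [[0.95, -0.311, 0.013], [-0.311, -0.95, -0.003], [0.013, -0.001, -1.0]]
force: [1.0, -0.5, 1.3]
opening: 0.399
grasp_force: 0.0
```

{"fn": "apply_moves", "kwargs": {
  "plan": "-.8 0 0 0 0 0;-.8 0 0 0 0 0;-.8 0 0 0 0 0;-.4 0 0 0 0 0;0 0 0 0 0 0;0 0 0 0 0 0;0 0 0 0 0 0;0 0 0 0 0 0"
}}

```text
time_s: 37.02
position: [0.5037, -0.0294, 0.3312]
tcp_rot: [[0.95, -0.312, 0.0], [-0.312, -0.95, -0.0], [0.0, -0.0, -1.0]]
force: [-0.3, 0.8, -0.5]
opening: 0.399
grasp_force: 0.0
```

```bash
python3 - <<'E'
from camfit import *
s=st(); C=save("wrist","w12"); save("scene","s12")
e=np.array([.6823,-.0884,.15])
for t in (29,31,32.3,34):
    l,z=axes(np.radians(161.4),np.radians(t)); print(t,proj(C,[e+.106*z+.013*l,e+.106*z-.013*l]).round(1).tolist())
g=cv2.imread("pics/w12.png").max(axis=2); print(g[10:100,324].tolist()); print(g[58,305:345].tolist())
g=cv2.imread("pics/w11.png").max(axis=2); print("prev",g[28:38,324],g[66:76,324])
E
```

```text
t 37.0167 p [ 0.5037 -0.0294  0.3312] yaw x -18.15 F [-0.3  0.8 -0.5] op 0.399203497458137 g 0.0
29 [[321.8, 66.9], [322.1, 28.2]]
31 [[321.8, 71.7], [322.1, 34.2]]
32.3 [[321.7, 74.7], [322.1, 38.1]]
34 [[321.7, 78.5], [322.0, 43.0]]
[22, 34, 63, 78, 80, 82, 79, 81, 81, 80, 80, 79, 81, 82, 80, 80, 85, 83, 84, 83, 82, 81, 84, 82, 82, 89, 111, 145, 160, 165, 170, 170, 168, 173, 171, 170, 168, 168, 167, 166, 165, 163, 166, 169, 168, 166, 164, 166, 163, 163, 165, 165, 165, 167, 165, 165, 168, 166, 165, 166, 163, 157, 125, 52, 38, 35, 38, 34, 34, 35, 35, 32, 34, 34, 34, 31, 37, 41, 59, 70, 69, 66, 84, 139, 172, 177, 181, 184, 187, 186]
[30, 32, 33, 32, 35, 39, 40, 43, 89, 180, 183, 176, 174, 173, 173, 170, 165, 165, 165, 163, 162, 160, 148, 108, 69, 36, 30, 30, 30, 29, 27, 26, 26, 27, 26, 28, 25, 32, 53, 67]
prev [ 80  78  81  80  83 101 139 159 164 171] [171 169 169 168 139  81  41  37  37  39]
```

```bash
python3 - <<'E'
from camfit import *
C=cam("wrist"); g=cv2.GaussianBlur(cv2.imread("pics/w12.png").max(axis=2),(3,3),0)
for r in (42,48,54,70,78): print(r,g[r,275:370].tolist())
b=cv2.resize(cv2.imread("pics/s12.png")[205:255,205:255],(50,50)).max(axis=2)
fit(C,dict(tf=(320.9,72.4),tb=(321.2,36.4),lens=(299.9,341.5,88),foot=(279.5,361.0,93.1)),[.682,-.088,np.radians(162),.56,.022])
E
```

```text
42 [179, 180, 179, 178, 172, 147, 105, 75, 66, 64, 63, 62, 62, 56, 42, 31, 28, 28, 28, 28, 27, 27, 27, 27, 27, 27, 27, 26, 26, 26, 27, 27, 27, 27, 28, 27, 29, 49, 103, 161, 182, 179, 177, 176, 175, 174, 174, 173, 171, 170, 169, 166, 152, 121, 80, 47, 32, 28, 28, 27, 27, 27, 28, 28, 28, 27, 28, 28, 28, 28, 28, 28, 29, 29, 28, 27, 26, 27, 33, 47, 60, 66, 66, 66, 66, 67, 87, 134, 172, 183, 182, 178, 175, 173, 172]
48 [189, 186, 182, 179, 165, 131, 92, 72, 67, 66, 65, 65, 66, 64, 57, 44, 34, 29, 28, 28, 28, 29, 29, 29, 29, 29, 28, 28, 28, 29, 28, 28, 28, 28, 28, 28, 30, 47, 100, 161, 183, 179, 177, 176, 174, 172, 169, 168, 168, 167, 165, 162, 147, 115, 75, 44, 30, 29, 28, 28, 29, 29, 29, 29, 29, 29, 29, 30, 29, 29, 29, 29, 29, 29, 29, 29, 29, 34, 46, 59, 66, 67, 67, 68, 67, 67, 76, 107, 148, 174, 180, 180, 179, 179, 180]
54 [178, 178, 178, 178, 176, 159, 119, 83, 69, 67, 66, 66, 66, 66, 65, 65, 64, 64, 65, 64, 64, 64, 65, 65, 64, 57, 43, 33, 29, 29, 30, 31, 31, 32, 34, 36, 38, 53, 99, 157, 180, 176, 174, 172, 170, 169, 169, 169, 168, 167, 165, 160, 143, 110, 71, 41, 29, 28, 27, 26, 26, 2
[... 416 characters left out ...]
 32, 32, 31, 31, 33, 42, 55, 65, 69, 69, 68, 67, 68, 68, 68, 68, 68, 68, 68, 76, 104, 144, 171, 181, 183, 184, 185, 186, 186, 184, 183, 184, 186, 186]
78 [182, 181, 182, 182, 181, 181, 182, 184, 185, 183, 182, 183, 185, 184, 179, 162, 131, 99, 81, 73, 71, 71, 70, 70, 70, 68, 61, 47, 38, 36, 36, 36, 37, 38, 39, 39, 40, 40, 40, 40, 39, 38, 38, 37, 36, 35, 35, 35, 34, 34, 33, 33, 33, 34, 34, 32, 31, 31, 31, 31, 30, 30, 31, 31, 34, 44, 58, 67, 69, 69, 69, 69, 69, 69, 69, 77, 102, 140, 170, 183, 186, 185, 184, 182, 182, 183, 184, 185, 186, 187, 187, 187, 187, 187, 186]
eye [ 0.6826 -0.0868] yaw,tilt [162.41  31.58] rl 0.0223 goal [161.78  32.36]
[ 0.2  0.7 -0.4 -0.5  0.6  0.3 -0.  -1.8 -0.3  0.5]
```

```bash
python3 - <<'E'
from camfit import *
C=cam("wrist"); g=cv2.imread("pics/w12.png").min(axis=2).astype(float)
q=proj(C,[.4637,-.0147,.004])[0];print(q)
x,y=q.astype(int); w=g[y-9:y+10,x-9:x+10]; m=w>130; yy,xx=np.nonzero(m); u=(xx.mean()+x-9,yy.mean()+y-9); print(u,m.sum(),plane(C,[u],.004))
fit(C,dict(tf=(320.8,72.4),tb=(320.9,36.4),lens=(301.0,341.5,88),foot=(280.2,362.2,93.1)),[.682,-.088,np.radians(162),.56,.022])
E
```

```text
[320.30494922 214.36401214]
(np.float64(318.8070175438597), np.float64(215.31578947368422)) 57 [[ 0.46299414 -0.0120458   0.004     ]]
eye [ 0.682  -0.0877] yaw,tilt [161.41  31.46] rl 0.0217 goal [161.51  32.38]
[ 0.1  0.7  0.3 -0.5  0.6 -0.2 -0.5 -1.6 -0.2  0.1]
```

Camera points within about 0.7° of the dot. Next the remote: move above it and look from near.

{"fn": "apply_moves", "kwargs": {
  "plan": ".13 .67 .1 0 0 0;.13 .67 .1 0 0 0;.13 .67 .2 0 0 0;.13 .67 .2 0 0 0;.13 .67 .25 0 0 0;.13 .67 .25 0 0 0;.13 .67 .25 0 0 0;.13 .67 .25 0 0 0;0 0 0 0 0 0;0 0 0 0 0 0"
}}

```text
time_s: 37.95
position: [0.4681, -0.3018, 0.2499]
tcp_rot: [[0.949, -0.315, -0.002], [-0.315, -0.949, 0.002], [-0.002, -0.001, -1.0]]
force: [0.8, 0.8, 0.3]
opening: 0.397
grasp_force: 0.0
```

{"fn": "apply_moves", "kwargs": {
  "plan": "0 0 0 0 0 0;0 0 0 0 0 0;0 0 0 0 0 0"
}}

```text
time_s: 38.2
position: [0.469, -0.2988, 0.2521]
tcp_rot: [[0.951, -0.31, 0.001], [-0.31, -0.951, -0.0], [0.001, 0.0, -1.0]]
force: [-0.0, 0.1, 0.0]
opening: 0.397
grasp_force: 0.0
```

```bash
python3 - <<'E'
from h import *
st(); C=save("wrist","w13")
print(proj(C,[[.5425,-.317,.0765],[.5425,-.317,.0355],[.5905,-.313,.0225],[.4602,-.3289,.028]]).round(1).tolist())
save("top","t13"); blobs()
E
```

```text
t 38.2 p [ 0.469  -0.2988  0.2521] yaw x -18.04 F [-0.   0.1  0. ] op 0.397433852273314 g 0.0
[[316.3, 135.2], [316.7, 135.0], [300.2, 94.4], [347.4, 199.0]]
top [478. 131.] 304 mid [ 0.8356 -0.3561] mean [ 0.8374 -0.3459] yaw 80.3  LxW 217 82
top [243. 168.] 162 mid [0.7118 0.295 ] mean [0.7121 0.2949] yaw 156.9  LxW 117 10
top [621. 201.] 170 mid [ 0.657  -0.7188] mean [ 0.649  -0.7263] yaw -137.2  LxW 159 12
top [331. 258.] 283 mid [0.4756 0.0555] mean [0.4743 0.0557] yaw 172.0  LxW 116 27
top [349. 263.] 279 mid [0.4678 0.0083] mean [0.463  0.0089] yaw 172.7  LxW 115 27
top [368. 261.] 225 mid [ 0.4702 -0.0409] mean [ 0.4709 -0.041 ] yaw 171.4  LxW 98 18
top [141. 266.] 127 mid [0.4455 0.5439] mean [0.4455 0.5439] yaw -124.5  LxW 44 19
top [307. 424.] 241 mid [0.0618 0.1106] mean [0.062  0.1096] yaw 103.8  LxW 52 30
top [285. 429.] 144 mid [0.0483 0.164 ] mean [0.0485 0.163 ] yaw 104.4  LxW 38 26
top [369. 477.] 131 mid [-0.059  -0.0448] mean [-0.059  -0.0457] yaw -89.3  LxW 78 11
```

```bash
python3 - <<'E'
import cv2
a=cv2.resize(cv2.imread("pics/w13.png")[75:225,240:400],(640,600),interpolation=cv2.INTER_CUBIC)
cv2.imwrite("pics/c13.png",cv2.convertScaleAbs(a,alpha=1.4,beta=15))
E
```

```text
(no output)
```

View pics/c13.png

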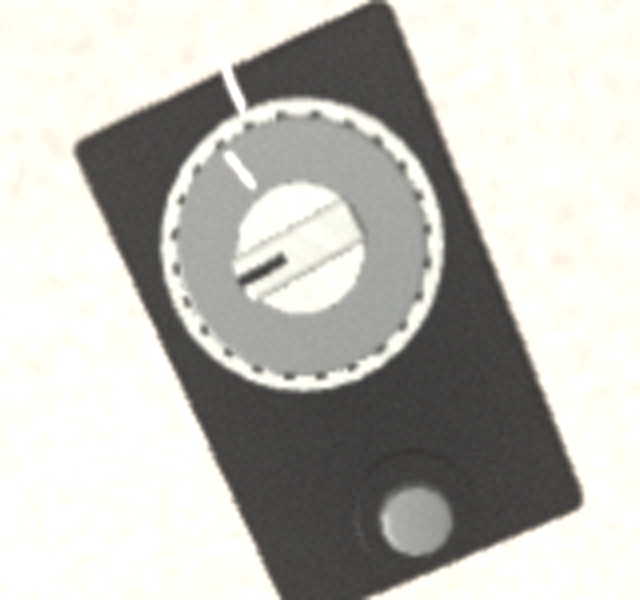

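Remote crop: ring centre (302,244), index tick (236,89), zoom mark (240,170), shutter (417,521), pointer end with black line at left (240,275).

```bash
python3 - <<'E'
from h import *
m=camera_model("wrist");import numpy as np
C=cam("wrist") # arm has not moved
f=lambda u,z: plane(C,np.array(u)/4.+[240-.4,75-.4],z)[:,:2]
r=f([(302,244)],.033)[0]; t=f([(236,89)],.0225)[0]; s=f([(417,521)],.03)[0]
ang=lambda d:np.degrees(np.arctan2(d[1],d[0])).round(2)
print("ring",r,"tick",t,"sh",s); print(np.linalg.norm(t-r),np.linalg.norm(s-r),ang(t-r),ang(r-s),ang(t-s))
c=f([(80,148),(385,3),(580,500)],.022); print("edges",ang(c[1]-c[2]),ang(c[0]-c[1])-90)
for a,b in (((340,203),(237,262)),((365,240),(262,298)),((285,259),(240,280))):
    p=f([a,b],.0765); print("bar",ang(p[1]-p[0]),p.mean(0),np.linalg.norm(p[1]-p[0]))
E
```

```text
ring [ 0.5424038  -0.31532781] tick [ 0.58851602 -0.31071108] sh [ 0.45493174 -0.32297082]
0.04634275565717571 0.0878053337025721 5.72 4.99 5.24
edges 5.57 5.700000000000003
bar 100.68 [ 0.54614452 -0.31358618] 0.02987785815203438
bar 100.5 [ 0.53566417 -0.31680762] 0.029952011932217384
bar 96.1 [ 0.53960055 -0.30447153] 0.01265344047088406
```

{"fn": "apply_moves", "kwargs": {
  "plan": "0 0 0 0 0 -.0183;0 0 0 0 0 -.0183;0 0 0 0 0 -.0183;0 0 0 0 0 -.0183;0 0 0 0 0 -.0183;0 0 0 0 0 -.0183;0 0 0 0 0 -.0183;0 0 0 0 0 -.0183;0 0 0 0 0 -.0183;0 0 0 0 0 -.0183"
}}

```text
time_s: 39.18
position: [0.4688, -0.2993, 0.252]
tcp_rot: [[0.668, 0.745, 0.001], [0.745, -0.668, -0.0], [0.0, 0.001, -1.0]]
force: [-0.0, 0.2, 0.9]
opening: 0.401
grasp_force: 0.0
```

{"fn": "apply_moves", "kwargs": {
  "plan": "0 0 0 0 0 -.0183;0 0 0 0 0 -.0183;0 0 0 0 0 -.0183;0 0 0 0 0 -.0183;0 0 0 0 0 -.0183;0 0 0 0 0 -.0183;0 0 0 0 0 -.0183;0 0 0 0 0 -.0183;0 0 0 0 0 0;0 0 0 0 0 0"
}}

```text
time_s: 40.02
position: [0.4687, -0.2995, 0.2519]
tcp_rot: [[-0.179, 0.984, 0.0], [0.984, 0.179, -0.0], [-0.0, 0.0, -1.0]]
force: [0.2, -1.1, -0.3]
opening: 0.401
grasp_force: 0.0
```

{"fn": "apply_moves", "kwargs": {
  "plan": "-.19 .46 0 0 0 0;-.19 .46 0 0 0 0;-.19 .46 0 0 0 0;0 0 .6 0 0 0;0 0 .7 0 0 0;0 0 .7 0 0 0;0 0 .7 0 0 0;0 0 .6 0 0 0;0 0 0 0 0 0;0 0 0 0 0 0"
}}

```text
time_s: 40.85
position: [0.5407, -0.3144, 0.0853]
tcp_rot: [[-0.18, 0.984, -0.003], [0.984, 0.18, 0.003], [0.003, -0.002, -1.0]]
force: [0.8, -0.6, 0.5]
opening: 0.403
grasp_force: 0.0
```

```bash
python3 - <<'E'
from h import *
s=st(); C=save("wrist","w14"); u=np.array([np.cos(np.radians(100.5)),np.sin(np.radians(100.5)),0])
c=np.array([.5418,-.3152,.0765]); print(proj(C,[c,c+.017*u,c-.017*u]).round(1).tolist())
g=cv2.imread("pics/w14.png").max(axis=2)
for r in range(215,275,8): print(r,g[r,270:370:3].tolist())
E
```

```text
t 40.85 p [ 0.5407 -0.3144  0.0853] yaw x 100.37 F [ 0.8 -0.6  0.5] op 0.40330597075916486 g 0.0
[[322.2, 270.3], [322.2, 243.8], [322.3, 295.7]]
215 [28, 29, 155, 167, 132, 87, 105, 104, 101, 102, 102, 102, 106, 106, 102, 103, 102, 104, 101, 103, 104, 105, 105, 105, 101, 103, 104, 106, 105, 105, 41, 169, 171, 64]
223 [37, 161, 161, 94, 104, 102, 103, 102, 103, 102, 104, 104, 104, 103, 103, 103, 104, 106, 103, 104, 105, 106, 104, 101, 102, 104, 105, 105, 104, 102, 101, 103, 64, 173]
231 [163, 124, 91, 101, 101, 99, 102, 101, 100, 99, 103, 103, 120, 174, 162, 142, 152, 32, 81, 151, 130, 171, 148, 107, 102, 102, 101, 102, 103, 101, 104, 102, 102, 165]
239 [165, 66, 100, 100, 100, 101, 100, 99, 101, 99, 126, 168, 166, 168, 157, 146, 155, 27, 70, 151, 125, 170, 171, 171, 168, 103, 104, 99, 100, 102, 108, 118, 137, 99]
247 [166, 117, 99, 98, 98, 103, 99, 101, 101, 110, 166, 165, 166, 166, 124, 167, 165, 32, 76, 164, 147, 162, 168, 167, 166, 167, 103, 103, 100, 102, 103, 100, 102, 97]
255 [126, 47, 99, 100, 100, 99, 101, 98, 99, 133, 174, 175, 174, 175, 125, 159, 164, 30, 76, 164, 143, 174, 176, 177, 176, 175, 101, 99, 100, 102, 100, 101, 101, 111]
263 [24, 111, 155, 100, 100, 99, 99, 99, 99, 100, 129, 169, 170, 169, 117, 159, 164, 53, 86, 162, 142, 169, 172, 172, 172, 100, 100, 99, 100, 100, 101, 99, 93, 82]
271 [25, 24, 27, 156, 93, 94, 97, 99, 100, 102, 99, 101, 102, 118, 135, 159, 167, 164, 162, 159, 138, 149, 108, 99, 98, 100, 99, 98, 100, 96, 96, 105, 35, 25]
```

The bar is straight in the image (columns 312–331, pointer line at 321), centred between fingers. Descend and grip.

{"fn": "apply_moves", "kwargs": {
  "plan": "0 0 .4 0 0 0;0 0 .4 0 0 0;0 0 .2 0 0 0;0 0 0 0 0 0;0 0 0 0 0 0;0 0 0 0 0 0"
}}

```text
time_s: 41.4
position: [0.5427, -0.3163, 0.0385]
tcp_rot: [[-0.181, 0.983, 0.003], [0.983, 0.181, -0.002], [-0.003, 0.002, -1.0]]
force: [0.3, 0.1, 0.3]
opening: 0.4
grasp_force: 0.0
```

{"fn": "apply_moves", "kwargs": {
  "plan": "0 0 0 0 0 0;0 0 0 0 0 0;0 0 0 0 0 0;0 0 0 0 0 0;0 0 0 0 0 0;0 0 0 0 0 0;0 0 0 0 0 0",
  "gripper": -1
}}

```text
time_s: 41.98
position: [0.5418, -0.3154, 0.0369]
tcp_rot: [[-0.181, 0.983, 0.001], [0.983, 0.181, -0.0], [-0.0, 0.0, -1.0]]
force: [0.7, -0.6, 2.3]
opening: 0.132
grasp_force: 30.0
```

{"fn": "apply_moves", "kwargs": {
  "plan": "0 0 0 0 0 .0188;0 0 0 0 0 .0188;0 0 0 0 0 .0188;0 0 0 0 0 .0188;0 0 0 0 0 .0188;0 0 0 0 0 .0188;0 0 0 0 0 .0188;0 0 0 0 0 .0188;0 0 0 0 0 .0188;0 0 0 0 0 .0188"
}}

```text
time_s: 42.82
position: [0.5424, -0.3157, 0.037]
tcp_rot: [[0.844, 0.536, 0.002], [0.536, -0.844, -0.001], [0.001, 0.002, -1.0]]
force: [1.4, -0.2, 2.2]
opening: 0.137
grasp_force: 30.0
```

{"fn": "apply_moves", "kwargs": {
  "plan": "0 0 0 0 0 .0188;0 0 0 0 0 .0188;0 0 0 0 0 .0188;0 0 0 0 0 .0188;0 0 0 0 0 0;0 0 0 0 0 0;0 0 0 0 0 0"
}}

```text
time_s: 43.4
position: [0.5425, -0.316, 0.037]
tcp_rot: [[0.995, 0.102, 0.002], [0.102, -0.995, -0.001], [0.002, 0.002, -1.0]]
force: [2.1, -0.9, 1.8]
opening: 0.133
grasp_force: 30.0
```

{"fn": "apply_moves", "kwargs": {
  "plan": "0 0 0 0 0 0;0 0 0 0 0 0;0 0 0 0 0 0;0 0 0 0 0 0;0 0 -.3 0 0 0;0 0 -.6 0 0 0;0 0 -.7 0 0 0;0 0 -.7 0 0 0;0 0 0 0 0 0;0 0 0 0 0 0",
  "gripper": -0.2
}}

```text
time_s: 44.23
position: [0.5426, -0.3163, 0.1541]
tcp_rot: [[0.995, 0.1, 0.004], [0.1, -0.995, -0.003], [0.003, 0.004, -1.0]]
force: [0.2, -0.1, 0.2]
opening: 0.402
grasp_force: 0.0
```

```bash
python3 - <<'E'
from h import *
s=st(); C=save("wrist","w15"); g=cv2.imread("pics/w15.png").max(axis=2)
a=np.radians(5.6);u=np.array([np.cos(a),np.sin(a),0]);c=np.array([.5418,-.3152,0])
print(proj(C,[c+[0,0,.0765],c+.017*u+[0,0,.0765],c+.0475*u+[0,0,.0225],c+.033*u+[0,0,.0355],c+.0475*u+[0,0,.0225]-.004*u,c+.0475*u+[0,0,.0225]+.004*u]).round(1).tolist())
for r in range(120,270,6): print(r,g[r,284:362:2].tolist())
E
```

```text
t 44.2333 p [ 0.5426 -0.3163  0.1541] yaw x 5.72 F [ 0.2 -0.1  0.2] op 0.4015796228502309 g 0.0
[[320.4, 235.5], [320.4, 214.8], [320.3, 169.0], [320.3, 186.9], [320.3, 173.4], [320.3, 164.6]]
120 [185, 189, 184, 177, 180, 183, 184, 186, 182, 180, 173, 171, 174, 179, 180, 180, 182, 179, 176, 178, 184, 179, 175, 179, 184, 185, 182, 179, 185, 185, 180, 180, 181, 182, 178, 175, 175, 184, 181]
126 [180, 183, 187, 181, 178, 180, 180, 181, 176, 174, 180, 181, 178, 179, 185, 185, 185, 186, 189, 183, 179, 177, 179, 179, 180, 181, 178, 181, 186, 187, 180, 183, 187, 186, 181, 182, 185, 187, 185]
132 [173, 177, 182, 181, 178, 174, 173, 174, 176, 178, 184, 187, 183, 186, 182, 180, 181, 179, 178, 183, 185, 185, 181, 178, 178, 178, 176, 177, 182, 181, 182, 183, 187, 186, 184, 177, 175, 174, 170]
138 [177, 181, 182, 182, 185, 183, 179, 181, 183, 180, 178, 179, 179, 178, 181, 181, 179, 180, 183, 182, 182, 175, 179, 184, 185, 176, 172, 173, 177, 182, 189, 184, 181, 182, 185, 179, 180, 177, 180]
144 [179, 180, 181, 181, 183, 186, 180, 176, 177, 182, 187, 182, 177, 180, 179, 178, 178, 182, 191, 187, 18
[... 3090 characters left out ...]
 [38, 54, 159, 139, 105, 101, 102, 100, 102, 103, 100, 100, 102, 101, 127, 180, 171, 166, 159, 156, 149, 97, 102, 100, 103, 99, 100, 98, 99, 101, 100, 101, 103, 156, 116, 36, 32, 32, 29]
252 [34, 31, 32, 34, 49, 151, 158, 111, 101, 102, 101, 100, 99, 102, 121, 174, 162, 158, 153, 154, 150, 97, 95, 99, 100, 99, 97, 100, 96, 135, 162, 91, 31, 31, 29, 28, 33, 28, 33]
258 [34, 33, 31, 33, 33, 29, 29, 28, 32, 56, 116, 147, 102, 72, 118, 107, 103, 102, 95, 103, 104, 109, 89, 66, 142, 146, 84, 36, 30, 30, 28, 24, 28, 29, 31, 28, 26, 29, 30]
264 [31, 31, 31, 29, 31, 31, 31, 29, 30, 28, 28, 30, 29, 28, 28, 27, 26, 27, 28, 28, 28, 27, 24, 25, 26, 26, 27, 26, 27, 26, 25, 27, 28, 26, 28, 30, 26, 31, 29]
```

Pointer line and index tick share column 319.6: aligned; zoom mark is unchanged. Check handles, then press the shutter with closed fingers.

{"fn": "apply_moves", "kwargs": {
  "plan": "-.56 -.01 0 0 0 0;-.56 -.01 0 0 0 0;-.56 0 0 0 0 0;0 0 .5 0 0 0;0 0 .6 0 0 0;0 0 .6 0 0 0;0 0 .5 0 0 0;0 0 0 0 0 0;0 0 0 0 0 0;0 0 0 0 0 0",
  "gripper": -1
}}

```text
time_s: 45.12
position: [0.4577, -0.3225, 0.0415]
tcp_rot: [[0.995, 0.099, -0.001], [0.099, -0.995, 0.001], [-0.001, -0.001, -1.0]]
force: [-0.6, -0.7, -0.3]
opening: 0.006
grasp_force: 0.0
```

```bash
python3 - <<'E'
from h import *
s=st(); C=save("wrist","w16"); blobs("top",.016,90,(190,320))
g=cv2.imread("pics/w16.png").max(axis=2)
for z in (.03,.04): print(proj(C,[[.4586,-.3237,z]]).round(1))
for r in range(200,290,6): print(r,g[r,282:362:3].tolist())
E
```

```text
t 45.1167 p [ 0.4577 -0.3225  0.0415] yaw x 5.7 F [-0.6 -0.7 -0.3] op 0.0055621114128315136 g 0.0
top [331. 259.] 291 mid [0.4749 0.0559] mean [0.4732 0.0562] yaw 171.9  LxW 116 28
top [368. 261.] 231 mid [ 0.4697 -0.0405] mean [ 0.4701 -0.0405] yaw 171.4  LxW 97 18
top [348. 273.] 296 mid [0.4428 0.0097] mean [0.438  0.0104] yaw 172.6  LxW 116 28
[[324.6 263.7]]
[[324.7 269.9]]
200 [33, 33, 31, 30, 31, 27, 28, 30, 30, 32, 29, 32, 29, 30, 32, 30, 26, 29, 29, 28, 31, 28, 31, 29, 30, 27, 31]
206 [33, 32, 30, 32, 30, 28, 29, 31, 30, 27, 28, 28, 27, 28, 30, 26, 26, 27, 27, 27, 31, 26, 26, 29, 28, 28, 30]
212 [29, 31, 30, 27, 29, 28, 28, 26, 28, 26, 27, 29, 28, 26, 26, 29, 26, 25, 26, 26, 29, 27, 28, 26, 26, 28, 26]
218 [28, 29, 31, 26, 30, 27, 28, 26, 24, 28, 26, 26, 25, 26, 23, 27, 25, 29, 25, 26, 28, 26, 24, 26, 28, 25, 30]
224 [29, 26, 30, 26, 24, 28, 25, 25, 23, 22, 23, 25, 23, 28, 25, 25, 23, 26, 26, 24, 24, 24, 24, 22, 27, 25, 23]
230 [32, 29, 30, 23, 26, 26, 26, 24, 25, 25, 25, 25, 25, 26, 25, 25, 25, 25, 22, 27, 23, 25, 20, 24, 25, 26, 25]
236 [28, 24, 26, 28, 24, 26, 24, 22, 28,
[... 290 characters left out ...]
 24, 23]
254 [27, 26, 26, 25, 20, 40, 23, 23, 20, 22, 37, 58, 53, 48, 42, 41, 41, 36, 25, 19, 20, 22, 23, 13, 23, 23, 24]
260 [23, 24, 23, 25, 35, 25, 23, 24, 26, 78, 85, 121, 115, 108, 105, 104, 101, 91, 38, 37, 21, 20, 19, 20, 20, 23, 25]
266 [26, 24, 24, 22, 33, 23, 22, 24, 83, 147, 114, 111, 108, 107, 106, 104, 101, 100, 95, 78, 22, 21, 21, 19, 20, 23, 19]
272 [22, 24, 23, 20, 25, 20, 23, 15, 13, 12, 79, 78, 79, 93, 76, 74, 65, 9, 14, 69, 33, 20, 20, 19, 19, 21, 21]
278 [22, 25, 25, 24, 20, 25, 22, 10, 12, 12, 16, 17, 15, 50, 16, 15, 12, 10, 13, 21, 20, 21, 21, 21, 22, 19, 23]
284 [17, 21, 20, 20, 19, 16, 17, 15, 17, 11, 18, 16, 13, 47, 16, 16, 13, 13, 10, 15, 17, 18, 18, 17, 18, 17, 22]
```

The middle handle has been knocked ~25 mm along the board (0.468 → 0.443). It is still on the board, but I'll put it back before pressing the shutter.

{"fn": "apply_moves", "kwargs": {
  "plan": "0 0 -.6 0 0 0;0 0 -.7 0 0 0;0 0 -.7 0 0 0;0 0 -.6 0 0 .0187;0 0 0 0 0 .0187;-.133 -.727 0 0 0 0;-.133 -.727 0 0 0 0;-.133 -.727 0 0 0 0;-.133 -.727 0 0 0 0;-.133 -.727 0 0 0 0",
  "gripper": -0.2
}}

```text
time_s: 46.05
position: [0.4496, -0.1369, 0.1734]
tcp_rot: [[0.991, -0.136, 0.003], [-0.136, -0.991, -0.002], [0.003, 0.001, -1.0]]
force: [0.7, 0.6, 0.8]
opening: 0.395
grasp_force: 0.0
```

{"fn": "apply_moves", "kwargs": {
  "plan": "-.133 -.727 0 0 0 0;-.133 -.727 0 0 0 0;-.133 -.727 0 0 0 0;-.133 -.727 0 0 0 0;0 0 0 0 0 0;0 0 0 0 0 0;0 0 0 0 0 0"
}}

```text
time_s: 46.63
position: [0.4436, 0.0093, 0.1728]
tcp_rot: [[0.991, -0.134, 0.003], [-0.134, -0.991, -0.001], [0.003, 0.001, -1.0]]
force: [0.5, 0.1, 0.8]
opening: 0.403
grasp_force: 0.0
```

```bash
python3 - <<'E'
from h import *
s=st(); C=save("wrist","w17"); blobs("wrist",.018,70,(800,20000)); 
E
```

```text
t 46.6333 p [0.4436 0.0093 0.1728] yaw x -7.7 F [0.5 0.1 0.8] op 0.4028708628920305 g 0.0
wrist [610. 103.] 7121 mid [ 0.511  -0.2781] mean [ 0.5109 -0.2781] yaw -171.6  LxW 159 50
wrist [269. 188.] 2176 mid [0.4746 0.0573] mean [0.4751 0.0572] yaw 171.8  LxW 114 29
wrist [365. 179.] 1695 mid [ 0.4692 -0.038 ] mean [ 0.4716 -0.0384] yaw 172.0  LxW 97 19
wrist [319. 215.] 1993 mid [0.4435 0.0116] mean [0.4416 0.0118] yaw 172.7  LxW 114 29
```

{"fn": "apply_moves", "kwargs": {
  "plan": "0 -.03 .6 0 0 0;0 0 .7 0 0 0;0 0 .7 0 0 0;0 0 .6 0 0 0;0 0 .5 0 0 0;0 0 .3 0 0 0;0 0 .2 0 0 0;0 0 .11 0 0 0;0 0 0 0 0 0;0 0 0 0 0 0"
}}

```text
time_s: 47.57
position: [0.4434, 0.0101, -0.0138]
tcp_rot: [[0.991, -0.137, 0.0], [-0.137, -0.991, -0.0], [0.0, 0.0, -1.0]]
force: [-0.0, -0.5, -0.2]
opening: 0.397
grasp_force: 0.0
```

{"fn": "apply_moves", "kwargs": {
  "plan": "0 0 0 0 0 0;0 0 0 0 0 0;0 0 0 0 0 0;0 0 0 0 0 0;0 0 0 0 0 0;0 0 0 0 0 0;0 0 0 0 0 0",
  "gripper": -1
}}

```text
time_s: 48.15
position: [0.4434, 0.011, -0.0132]
tcp_rot: [[0.991, -0.135, 0.001], [-0.135, -0.991, -0.0], [0.001, 0.0, -1.0]]
force: [0.3, -0.5, 6.0]
opening: 0.203
grasp_force: 30.0
```

{"fn": "apply_moves", "kwargs": {
  "plan": "0 0 -.2 0 0 0;0 0 -.1 0 0 0;.16 0 0 0 0 0;.17 0 0 0 0 0;.16 0 0 0 0 0;0 0 0 0 0 0;0 0 .15 0 0 0;0 0 .1 0 0 0;0 0 .04 0 0 0;0 0 0 0 0 0"
}}

```text
time_s: 48.98
position: [0.4665, 0.0079, -0.0132]
tcp_rot: [[0.991, -0.135, -0.001], [-0.135, -0.991, 0.0], [-0.001, -0.0, -1.0]]
force: [0.5, 1.0, 8.4]
opening: 0.2
grasp_force: 30.0
```

{"fn": "apply_moves", "kwargs": {
  "plan": "0 0 0 0 0 0;0 0 0 0 0 0;0 0 0 0 0 0;0 0 0 0 0 0;0 0 -.4 0 0 0;0 0 -.7 0 0 0;0 0 -.7 0 0 0;0 0 -.7 0 0 0;0 0 -.7 0 0 0;0 0 -.6 0 0 0",
  "gripper": -0.2
}}

```text
time_s: 49.82
position: [0.467, 0.0078, 0.1786]
tcp_rot: [[0.991, -0.135, 0.001], [-0.135, -0.991, -0.0], [0.001, 0.0, -1.0]]
force: [-0.2, -1.0, 0.4]
opening: 0.401
grasp_force: 0.0
```

{"fn": "apply_moves", "kwargs": {
  "plan": ".081 .732 0 0 0 0;.081 .732 0 0 0 0;.081 .732 0 0 0 0;.081 .732 0 0 0 0;.081 .732 0 0 0 0;.081 .732 0 0 0 0;.081 .732 0 0 0 0;.081 .732 0 0 0 0;.081 .732 0 0 0 0;0 0 0 0 0 0",
  "gripper": -1
}}

```text
time_s: 50.65
position: [0.4594, -0.3315, 0.1765]
tcp_rot: [[0.99, -0.14, 0.003], [-0.14, -0.99, -0.006], [0.004, 0.006, -1.0]]
force: [0.0, 0.0, 0.6]
opening: 0.003
grasp_force: 0.0
```

```bash
python3 - <<'E'
from camfit import *
s=st(); C=save("wrist","w18"); blobs("top",.016,90,(190,320))
g=cv2.imread("pics/w18.png").max(axis=2).astype(float)
for z in (.03,.04): print(proj(C,[[.4586,-.3237,z],[.5422,-.3155,.0765]]).round(1).tolist())
# button: grey disc
m=((g>70)&(g<150)).astype(np.uint8)[100:270,250:400]; k,l,s,c=cv2.connectedComponentsWithStats(m)
for i in range(1,k):
    if s[i,4]>150: print(s[i],c[i]+[250,100])
E
```

```text
t 50.65 p [ 0.4594 -0.3315  0.1765] yaw x -8.07 F [0.  0.  0.6] op 0.003381336691741671 g 0.0
top [331. 258.] 286 mid [0.4751 0.0558] mean [0.4739 0.056 ] yaw 172.1  LxW 116 26
top [349. 264.] 289 mid [0.4663 0.0074] mean [0.4613 0.0081] yaw 172.0  LxW 116 28
top [368. 261.] 226 mid [ 0.4697 -0.0403] mean [ 0.4703 -0.0404] yaw 171.3  LxW 97 18
top [304. 412.] 231 mid [0.0897 0.1168] mean [0.0899 0.1162] yaw -66.7  LxW 61 25
[[313.3, 216.8], [286.9, 130.9]]
[[313.1, 219.1], [286.9, 130.9]]
[   0    0   81   74 3775] [290.2781457  134.44529801]
[ 52 111  21  20 339] [311.91150442 220.56342183]
```

{"fn": "apply_moves", "kwargs": {
  "plan": "0 0 0 0 0 0;0 0 0 0 0 0;0 0 0 0 0 0;0 0 0 0 0 0"
}}

```text
time_s: 51.08
position: [0.4589, -0.3221, 0.1767]
tcp_rot: [[0.991, -0.133, -0.0], [-0.133, -0.991, 0.0], [-0.0, -0.0, -1.0]]
force: [0.1, 0.3, 0.2]
opening: 0.007
grasp_force: 0.0
```

```bash
python3 - <<'E'
from camfit import *
st(); C=save("wrist","w19"); g=cv2.imread("pics/w19.png").max(axis=2).astype(float)
m=((g>70)&(g<150)).astype(np.uint8)[100:270,250:400]; k,l,s,c=cv2.connectedComponentsWithStats(m)
for i in range(1,k):
    if 200<s[i,4]<600: print(s[i],c[i]+[250,100],plane(C,[c[i]+[250,100]]*2,.03)[0],plane(C,[c[i]+[250,100]],.036))
E
```

```text
t 51.0833 p [ 0.4589 -0.3221  0.1767] yaw x -7.67 F [0.1 0.3 0.2] op 0.007151126538493877 g 0.0
[ 62 109  21  20 341] [322.15542522 218.34017595] [ 0.45481596 -0.32190928  0.03      ] [[ 0.45628196 -0.32208367  0.036     ]]
```

{"fn": "apply_moves", "kwargs": {
  "plan": "-.05 0 .6 0 0 0;0 0 .7 0 0 0;0 0 .7 0 0 0;0 0 .5 0 0 0;0 0 .3 0 0 0;0 0 .03 0 0 0;0 0 0 0 0 0;0 0 0 0 0 0;0 0 0 0 0 0"
}}

```text
time_s: 51.88
position: [0.4573, -0.324, 0.0366]
tcp_rot: [[0.991, -0.135, 0.002], [-0.135, -0.991, -0.002], [0.002, 0.002, -1.0]]
force: [0.9, 0.2, -0.3]
opening: 0.006
grasp_force: 0.0
```

{"fn": "apply_moves", "kwargs": {
  "plan": "0 0 .05 0 0 0;0 0 .05 0 0 0;0 0 .05 0 0 0;0 0 .05 0 0 0;0 0 0 0 0 0;0 0 0 0 0 0"
}}

```text
time_s: 52.38
position: [0.4561, -0.3231, 0.0249]
tcp_rot: [[0.991, -0.135, -0.0], [-0.135, -0.991, 0.0], [-0.0, -0.0, -1.0]]
force: [-0.2, 0.6, 0.7]
opening: 0.003
grasp_force: 0.0
```

{"fn": "apply_moves", "kwargs": {
  "plan": "0 0 .05 0 0 0;0 0 .05 0 0 0;0 0 .05 0 0 0;0 0 0 0 0 0;0 0 0 0 0 0"
}}

```text
time_s: 52.8
position: [0.4565, -0.3235, 0.0177]
tcp_rot: [[0.991, -0.135, 0.0], [-0.135, -0.991, -0.0], [0.0, 0.0, -1.0]]
force: [-0.0, -0.3, 2.1]
opening: 0.003
grasp_force: 1.4
```

{"fn": "apply_moves", "kwargs": {
  "plan": "0 0 .04 0 0 0;0 0 .04 0 0 0;0 0 0 0 0 0;0 0 0 0 0 0"
}}

```text
time_s: 53.13
position: [0.4565, -0.3235, 0.0152]
tcp_rot: [[0.991, -0.135, 0.001], [-0.135, -0.991, -0.001], [0.001, 0.001, -1.0]]
force: [-1.8, 1.7, 13.7]
opening: 0.007
grasp_force: 6.7
```

The force of 13.7 N is well over the 4 N full-press load, and the travel is consistent with 6 mm. One more millimetre for certainty, then lift clear.

{"fn": "apply_moves", "kwargs": {
  "plan": "0 0 .015 0 0 0;0 0 0 0 0 0;0 0 0 0 0 0"
}}

```text
time_s: 53.38
position: [0.4566, -0.3235, 0.0151]
tcp_rot: [[0.991, -0.135, 0.001], [-0.135, -0.991, -0.001], [0.001, 0.001, -1.0]]
force: [-2.4, 2.3, 18.6]
opening: 0.003
grasp_force: 9.0
```

{"fn": "apply_moves", "kwargs": {
  "plan": "0 0 -.2 0 0 0;0 0 -.6 0 0 0;0 0 -.8 0 0 0;0 0 -.8 0 0 0;0 0 -.8 0 0 0;0 0 -.4 0 0 0;0 0 0 0 0 0;0 0 0 0 0 0;0 0 0 0 0 0"
}}

```text
time_s: 54.13
position: [0.4554, -0.3222, 0.1916]
tcp_rot: [[0.991, -0.135, -0.002], [-0.135, -0.991, 0.002], [-0.002, -0.002, -1.0]]
force: [-0.0, -0.0, -0.4]
opening: 0.003
grasp_force: 0.0
```

```bash
python3 - <<'E'
from h import *
st(); C=save("wrist","w20"); blobs("top",.016,90,(190,320))
a=cv2.imread("pics/w19.png").astype(int);g=cv2.imread("pics/w20.png").max(axis=2).astype(float)
c=np.array([.5422,-.3155,0]);u=np.array([.9952,.0976,0])
p=proj(C,[c+.017*u+[0,0,.0765],c+[0,0,.0765],c+.0475*u+[0,0,.0225]]);print(p.round(1).tolist())
# black pointer line and tick centroids
def cen(q,r,f): 
    x,y=q.round().astype(int); w=f(g[y-r:y+r+1,x-r:x+r+1]); yy,xx=np.nonzero(w); return np.array([xx.mean()+x-r,yy.mean()+y-r]),len(xx)
ln=cen(proj(C,c+.010*u+[0,0,.0765])[0],7,lambda w:w<80); tk=cen(p[2],5,lambda w:w>110); print(ln,tk)
P=plane(C,[ln[0]],.0765)[0]-0; T=plane(C,[tk[0]],.0225)[0]; d=T-P; print(P,T,np.degrees(np.arctan2(d[1],d[0])))
E
```

```text
t 54.1333 p [ 0.4554 -0.3222  0.1916] yaw x -7.77 F [-0.  -0.  -0.4] op 0.0027203323161755655 g 0.0
top [331. 259.] 286 mid [0.4751 0.0558] mean [0.4737 0.056 ] yaw 172.0  LxW 116 26
top [349. 264.] 288 mid [0.4663 0.0074] mean [0.4615 0.0081] yaw 172.1  LxW 116 28
top [368. 261.] 225 mid [ 0.4697 -0.0403] mean [ 0.4705 -0.0404] yaw 171.4  LxW 97 18
top [301. 415.] 208 mid [0.0821 0.125 ] mean [0.0823 0.1244] yaw 110.7  LxW 56 24
[[295.1, 102.6], [300.2, 123.5], [291.2, 74.3]]
(array([297.578125, 110.8125  ]), 64) (array([289.81081081,  73.72972973]), 37)
[ 0.55247297 -0.31488501  0.0765    ] [ 0.59017211 -0.30959961  0.0225    ] 7.980811777269432
```

```bash
python3 -c "
from rig import bot
print(bot.hand_in())"
```

```text
the job is handed in; nothing more can be done
None
```

The job is handed in: the three black handles present lie parallel on the board, the camera aims within about 1° of the dot by my fit, the focus pointer lines up with the index mark with the zoom mark unmoved, and the shutter went down to its stop. The middle handle was knocked about 25 mm along the board after the focus was set; I put it back before pressing the shutter.

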